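# Clear the gem cutter's bench: sort the rough and clip up the dop stick

### The arm

A 6-joint arm with a two-finger parallel gripper is mounted at the origin on the work surface. World frame = base frame: x ahead of the robot, y to its left, z up, the work surface at z = 0. Lengths are in m, angles in rad, forces in N, time in s.
With the tool pointing down it reaches from about 0.275 to 0.85 m from the base axis. Payload 5.2 kg.
Tool frame: the origin (TCP) lies midway between the tips of the shut fingers; the grasp point (between the pads) lies 19 mm behind it; y points along the fingers, x is the direction in which the jaws open and shut, and the axes are right-handed (so a half turn about y gives the same grasp; the last joint's range is limited). The gripper opens to 85 mm and grips with 20 to 120 N. Pads are 22 mm wide; open, the fingers measure 114 mm over their backs; the gripper's body (76 mm by 85 mm) begins 54 mm behind the grasp point. The pads swing forward as they close: fully open they stand 13 mm farther back than shut.
Start: joints at [-1.381, 0.259, 1.535, -0, 1.348, -0.203], TCP at [0.211, -0.508, 0.231] pointing down, gripper open.
Joint ranges: [-3.14, 3.14], [-0.91, 2.08], [0.19, 2.58], [-1.22, 4.36], [0.22, 2.71], [-3.12, 3.12]. Speed limits (rad/s): [2.57, 2.57, 3.14, 3.14, 3.14, 3.14].

### API

Orientations are given as a rotation vector (axis times angle).
In Python, from station import readout, imaging, env gives the robot as it stands.
- The arm moves only by the tool arm_command, never from a script. Its arguments are lists of equal length, an entry for each row: "hand": the opening, from 0 (shut) to 1 (fully open); "translation": the shift along the tool's x, y, z in cm, a list of three; "rot": the turn, a rotation vector about the tool's x, y, z in degrees, a list of three. A call has 1 to 12 rows; each row shifts and turns the pose as measured when the row begins, along the tool's axes as they then stand; what a row does not reach is not made up. A row lasts 1/12 s, in which the tool goes at most 41.7 mm and 7.16 degrees, less where a joint would pass 70% of its speed; a pose out of reach is approached as far as the arm can. A call is refused whole if a number of a shift passes 4.17 or a number of a turn 7.16, either way. A call with a gripper value outside its range is refused whole. The fingers move at their own pace and stop on an object; the grip force is fixed at half the most. Time passes only in rows, so rows that do not move let the fingers close. It gives the time, the measured TCP pose, the force and the opening at its end, in the units of the state.
- readout.observe(): the state, without advancing time (a new reading comes with each control period).
- imaging.get_image(name): name is "side" or "top" or "wrist"; returns (picture, depth): 400x640x3 uint8, blue, green, red; 400x640 float32, m along the optical axis (not along the pixel's ray), 0 where there is no reading.
- imaging.get_calibration(name): a dict with "fx", "fy", "cx", "cy" (pixels), "position" and "orientation" of the camera in the world. Camera axes: x right, y up, looking along -z (the intrinsics and any distortion apply to the point x, -y, -z); pixel columns grow to the right and rows downward; lengths in m; the calibration is good to about 2 mm. A picture is of the moment at which its call begins: read the wrist's pose just before it. get_calibration takes no time and is no camera call; for the wrist camera it gives the pose at the moment of the call.
- env.finish_job(): hands the job in, once; it reports no verdict.
The state is a dict: "time_s": time; "qpos": joint angles; "qvel": joint speeds; "joint_torque": joint torques, N m; "tool_pos": TCP position; "tcp_rot": TCP orientation; "force": force on the tool from outside, world axes, zero at the start; "moment": the same for the moment, N m; "finger_gap": opening from 0.0 (shut) to 1.0 (fully open).
Only numpy, scipy, OpenCV 4.12 (cv2) and the standard library are available. Lean on these libraries where they do the work, as an engineer would, in place of code of your own. Each camera call takes 0.05 s, during which the arm holds its last target.

### The job

Sort the rough from the bench: both green stones into the white bowl, the dark red garnet into the dark grey bowl and the violet amethyst into the blue tray. Press the dop stick down into the spring clip until it snaps home on both supports (either end may point either way). Leave the pink rock where it lies.

Things in the scene. Friction and masses are not known exactly. Their poses are not given: they have to be found in the camera images.
- green_a: Green rough stone, roughly round, 36 mm across (widest from 6 to 17 mm up), 25 mm high, about 50 g. Loose, stands on its flat underside; origin at the centre of the underside, z up. Its yaw has no meaning for a grasp. 
- green_b: A second green rough stone, the same as green_a. Loose, stands on its flat underside; origin at the centre of the underside, z up. Its yaw has no meaning for a grasp. 
- garnet: Dark red rough garnet, roughly round, 33 mm across (widest from 6 to 18 mm up), 24 mm high, about 60 g. Loose, stands on its flat underside; origin at the centre of the underside, z up. Its yaw has no meaning for a grasp. 
- amethyst: Violet amethyst point: upright sides 31 mm across up to 20 mm high, then tapering to a tip at 36 mm; about 45 g. Loose, stands on its flat underside; origin at the centre of the underside, z up. Its yaw has no meaning for a grasp. 
- dop_stick: Dop stick lying flat: aluminium rod, 12 mm diameter, 130 mm long along its x, orange square grip at the middle (40 mm along x, 16 wide, 16 high), blue-green gem on the +x end (9 mm more). Origin: centre of the grip's underside, rod axis 8 mm above it. 60 g. Pick by the grip, across y. Seated in the clip its origin is 18 mm above the bench; still on the lips, 31 mm.
- white_bowl: White enamel bowl fixed to the bench, 140 mm across the rim, 38 mm high; inside, the floor is 5 mm up and about 96 mm across, the sides slope out to 132 mm at the rim. Origin at the centre of the underside.
- grey_bowl: Dark grey bowl fixed to the bench, of the same shape and size as the white one. Origin at the centre of the underside.
- blue_tray: Blue square tray fixed to the bench, 124 x 124 mm outside, 30 mm high, walls and floor 4 mm thick. Origin at the centre of the underside, x and y along its sides.
- clip: Spring clip, fixed: wooden base 150 x 64 x 8 mm, origin under its centre. At x = +-42 mm: brass supports (16 mm along x, top 20 mm above the bench), each between two sprung steel jaws with flared tops, 42 mm high, lips 7 mm apart at 32 mm. Rod laid along x and pressed down (about 8 N) snaps under the lips; the grip goes in the 68 mm gap between the jaw pairs, where fingers fit too.
- pink_rock: Pale pink rough rock, 56 mm across and 42 mm high, about 0.2 kg, loose; it is not part of the sorting. Origin at the centre of its underside.
There are look-alikes about, which are no part of the job. Leave any turquoise look-alike of the clip alone.

How it is judged:
At the end, for the whole second after the job is handed in: Green stones in white bowl, garnet in grey bowl (origins within 58 mm of its centre, under 42 mm high), amethyst in tray (within 58 mm each way, under 36 mm high); stick in clip: origin 12 to 21.5 mm high, within 15 mm along, 6 mm across, 0.12 rad parallel, tilt under 0.35 rad; all five at rest (horizontal distance between each of green_a, green_b and white_bowl below 0.058 m and z of each of green_a, green_b in the frame of white_bowl below 0.042 m and horizontal distance between garnet and grey_bowl below 0.058 m and z of garnet in the frame of grey_bowl below 0.042 m and x of amethyst in the frame of blue_tray between -0.058 and 0.058 m and y of amethyst in the frame of blue_tray between -0.058 and 0.058 m and z of amethyst in the frame of blue_tray below 0.036 m and x of dop_stick in the frame of clip between -0.015 and 0.015 m and y of dop_stick in the frame of clip between -0.006 and 0.006 m and z of dop_stick in the frame of clip between 0.012 and 0.0215 m and angle between the x axis of dop_stick and the x axis of clip, either way round below 0.12 rad and angle between dop_stick's own z axis and vertical below 0.35 rad and linear speed of each of green_a, green_b, garnet, amethyst, dop_stick below 0.02 m/s); the robot touches nothing.
It fails at once if the pink rock is moved by more than 30 mm (distance of pink_rock from where it was at the start of the episode above 0.03 m).
It also fails if it takes over 107 s, if anything falls off the work surface, if the arm or the gripper's body presses on something with over 40 N, if the wrist force passes 120 N, or if a joint passes its speed limit or range.

## Working session

There is one attempt and no reset: what is moved stays moved. The work goes in short steps, Python scripts to look and compute and a tool call to move; the robot and the scene stay as the last step left them, time stands still between calls to the robot, and variables do not carry over. Pictures are saved under pics/ and viewed, and the job is handed in when it is done.

Besides the shell and the picture viewer there is one more tool, called by a JSON object that holds its "name" and its "arguments", one argument or row to a line. arm_command: Moves the arm, as the interface text tells. Its arguments: {"type":"object","properties":{"hand":{"type":"array","items":{"type":"number"}},"translation":{"type":"array","items":{"type":"array","items":{"type":"number"}}},"rot":{"type":"array","items":{"type":"array","items":{"type":"number"}}}},"required":["hand","translation","rot"]}

```bash
ls; mkdir -p pics; python3 - <<'E'
from station import readout, imaging, env
import cv2
print(readout.observe())
for n in ["top","side"]:
    p,d=imaging.get_image(n); cv2.imwrite(f"pics/{n}0.png",p); print(n,imaging.get_calibration(n))
    import numpy as np; np.save(f"pics/{n}0d.npy",d)
E
```

```text
pics
{'time_s': 0.0, 'qpos': array([-1.38075096e+00,  2.59352358e-01,  1.53609722e+00, -1.13966047e-05,
        1.34799981e+00, -2.02769279e-01]), 'qvel': array([ 0.00063259,  0.00103301, -0.00142239, -0.00088882, -0.00168338,
       -0.00106418]), 'joint_torque': array([ 5.37362012e-04, -4.46025109e+01, -2.90568334e+01, -3.78853920e-04,
        1.16206444e-02, -1.64051028e-05]), 'tool_pos': array([ 0.21046508, -0.50755947,  0.23046399]), 'tcp_rot': array([-1.36846533,  0.91606592, -0.91390424]), 'force': array([ 0.37189826, -0.21967612, -1.14426264]), 'moment': array([0.0126208 , 0.01308916, 0.03730188]), 'finger_gap': 1.0003764747516912}
top {'fx': 503.3321010649553, 'fy': 503.3321010649553, 'cx': 322.25981336696157, 'cy': 199.77891768015527, 'position': array([ 2.56231246e-01, -8.32291430e-04,  1.20607243e+00]), 'orientation': array([ 0.14495556, -0.15095687, -1.54789314])}
side {'fx': 411.5548856559911, 'fy': 411.5548856559911, 'cx': 318.9931321050847, 'cy': 199.72254721397547, 'position': array([-0.1437597 , -0.78173768,  0.70705001]), 'orientation': array([ 0.93828376, -0.31846836, -0.56928418])}
```

View pics/top0.png

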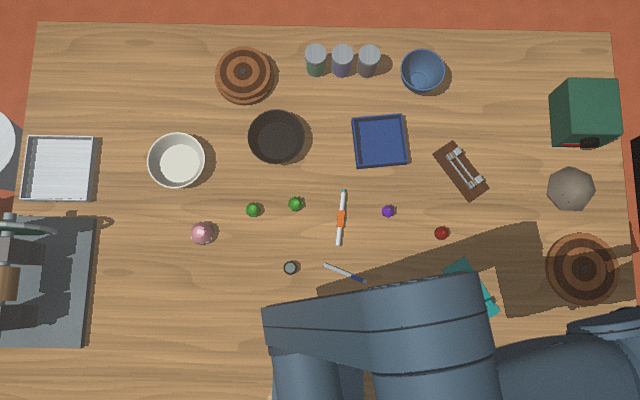

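View pics/side0.png

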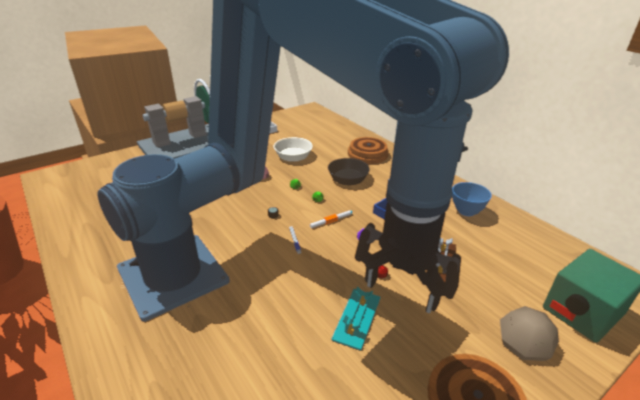

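Candidates (top image):
- Green stones are at (253,210) and (295,204).
- Garnet is at (441,233) and amethyst at (388,211).
- The stick with the orange grip is at (341,217). The pen at (345,272) is not it.
- The wooden clip is at (460,170). The turquoise look-alike at (470,285) is not it.
- The white round bowl is at (176,160). The white tray at (58,168) is not it.
- The grey bowl is at (276,136).
- The blue square tray is at (380,140). The blue bowl at (422,72) is not it.
- The pink rock is at (202,233).

Next is a close crop and the measurements.

```bash
cat > h.py <<'E'
import numpy as np, cv2
from scipy.spatial.transform import Rotation as R
def rays(c,uv):
    uv=np.atleast_2d(uv).astype(float)
    d=np.c_[(uv[:,0]-c['cx'])/c['fx'],-(uv[:,1]-c['cy'])/c['fy'],-np.ones(len(uv))]
    return R.from_rotvec(c['orientation']).apply(d)
def plane(c,uv,z):
    d=rays(c,uv); p=c['position']; return p+d*((z-p[2])/d[:,2])[:,None]
def pts(c,uv,dep): return c['position']+rays(c,uv)*np.asarray(dep)[:,None]
def proj(c,P):
    q=R.from_rotvec(c['orientation']).inv().apply(np.atleast_2d(P)-c['position'])
    return np.c_[c['cx']+c['fx']*q[:,0]/-q[:,2], c['cy']-c['fy']*q[:,1]/-q[:,2]]
def blob(p,lo,hi,box=None,n=1):
    h=cv2.cvtColor(p,cv2.COLOR_BGR2HSV); m=cv2.inRange(h,np.array(lo),np.array(hi))
    if box: k=np.zeros_like(m); k[box[1]:box[3],box[0]:box[2]]=1; m=m*k
    cs,_=cv2.findContours(m,cv2.RETR_EXTERNAL,cv2.CHAIN_APPROX_NONE)
    cs=sorted(cs,key=cv2.contourArea,reverse=True)[:n]
    return m,cs
E
python3 - <<'E'
from h import *
from station import imaging
p=cv2.imread('pics/top0.png'); d=np.load('pics/top0d.npy'); c=imaging.get_calibration('top')
h=cv2.cvtColor(p,cv2.COLOR_BGR2HSV)
for n,u,v in [('ga',253,210),('gb',295,204),('garnet',441,233),('am',388,211),('pink',202,233),('grip',341,217),('rod',338,237),('clip',470,190),('white',176,160),('grey',276,136),('tray',380,140),('table',320,180),('rodend',344,191)]:
    print(n,h[v,u],pts(c,[[u,v]],[d[v,u]]).round(3))
cv2.imwrite('pics/crop0.png',cv2.resize(p[120:260,230:500],None,fx=2.9,fy=2.9,interpolation=cv2.INTER_CUBIC))
E
```

```text
ga [ 54 139 163] [[0.455 0.161 0.023]]
gb [ 54 135 178] [[0.47  0.061 0.028]]
garnet [  4 162 134] [[ 0.407 -0.285  0.024]]
am [135 141 165] [[ 0.457 -0.16   0.031]]
pink [167  22 229] [[0.396 0.275 0.038]]
grip [ 12 181 209] [[ 0.443 -0.049  0.014]]
rod [ 98   5 219] [[ 0.395 -0.042  0.014]]
clip [ 14 121  97] [[ 0.516 -0.363  0.009]]
white [ 28  17 216] [[0.579 0.358 0.006]]
grey [30 32 72] [[0.647 0.115 0.001]]
tray [110 121 137] [[ 0.64  -0.145  0.004]]
table [ 15 103 178] [[ 0.537  0.003 -0.002]]
rodend [ 95 165 168] [[ 0.507 -0.056  0.012]]
```

View pics/crop0.png

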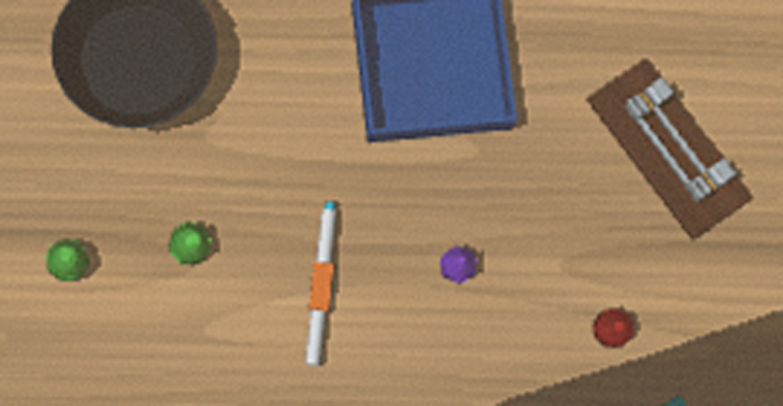

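The crop confirms the choices: greens at crop (70,260) and (192,243), stick with teal gem up at (322,285), amethyst at (459,264), garnet at (613,327), and the brown clip at (670,148) with steel jaws at its two ends.

```bash
python3 - <<'E'
from h import *
from station import imaging
p=cv2.imread('pics/top0.png'); d=np.load('pics/top0d.npy'); c=imaging.get_calibration('top')
print('axes',R.from_rotvec(c['orientation']).as_matrix().round(3).tolist())
def rnd(n,lo,hi,box,z):
    m,cs=blob(p,lo,hi,box); P=plane(c,cs[0][:,0],z)[:,:2].astype(np.float32)
    (x,y),r=cv2.minEnclosingCircle(P); print(n,round(x,4),round(y,4),'r',round(r,4), cv2.fitEllipse(P) if len(P)>5 else '')
rnd('ga',(45,90,50),(70,255,255),(235,190,270,230),.012)
rnd('gb',(45,90,50),(70,255,255),(280,190,312,220),.012)
rnd('garnet',(0,140,50),(6,255,200),(425,220,455,250),.012)
rnd('am',(125,100,50),(145,255,255),(375,195,402,225),.012)
rnd('white',(0,0,130),(60,60,255),(140,125,212,195),.036)
rnd('grey',(0,0,0),(180,110,85),(240,105,310,168),.036)
def rect(n,lo,hi,box,z):
    m,cs=blob(p,lo,hi,box); P=plane(c,cs[0][:,0],z)[:,:2].astype(np.float32)
    r=cv2.minAreaRect(P); print(n,r); b=cv2.boxPoints(r); print(b.round(4).tolist()); return m
rect('grip',(5,150,120),(18,255,255),(325,200,355,235),.014)
rect('gem',(85,120,80),(105,255,255),(335,183,352,198),.008)
rect('tray',(105,90,20),(125,255,255),(345,105,412,172),.03)
m=rect('clip',(0,80,20),(20,255,125),(425,130,495,210),.008)
# rod
h=cv2.cvtColor(p,cv2.COLOR_BGR2HSV); m=cv2.inRange(h,np.array((0,0,150)),np.array((180,50,255)))
k=np.zeros_like(m);k[185:250,325:355]=1;m*=k
ys,xs=np.nonzero(m);P=plane(c,np.c_[xs,ys],.012)[:,:2].astype(np.float32)
print('rod',cv2.minAreaRect(P),cv2.fitLine(P,cv2.DIST_L2,0,.01,.01).ravel())
# jaws
m=cv2.inRange(h,np.array((0,0,120)),np.array((180,60,255)))
k=np.zeros_like(m);k[135:205,430:492]=1;m*=k
ys,xs=np.nonzero(m);P=plane(c,np.c_[xs,ys],.04)[:,:2].astype(np.float32); print('jaws',cv2.minAreaRect(P),P.mean(0))
cv2.imwrite('pics/clip0.png',cv2.resize(p[130:210,420:500],None,fx=7,fy=7,interpolation=cv2.INTER_CUBIC))
E
```

```text
axes [[0.017, 0.982, -0.188], [-1.0, 0.018, 0.002], [0.005, 0.188, 0.982]]
ga 0.4584 0.1638 r 0.0171 ((0.45748546719551086, 0.16556236147880554), (0.027594923973083496, 0.03259951248764992), 101.6768798828125)
gb 0.4743 0.0623 r 0.0175 ((0.4734646677970886, 0.063247449696064), (0.030484385788440704, 0.031504519283771515), 110.73302459716797)
garnet 0.4107 -0.2885 r 0.0162 ((0.4098898470401764, -0.28858527541160583), (0.027533598244190216, 0.030388742685317993), 24.99640655517578)
am 0.4601 -0.1604 r 0.0146 ((0.46008560061454773, -0.16033504903316498), (0.025427740067243576, 0.02668151631951332), 127.62342834472656)
white 0.5715 0.3506 r 0.0705 ((0.5716347694396973, 0.35052627325057983), (0.13709457218647003, 0.13839684426784515), 100.19844055175781)
grey 0.635 0.1117 r 0.0693 ((0.6348869204521179, 0.11167630553245544), (0.134127676486969, 0.13584774732589722), 1.016169786453247)
grip ((0.4390007555484772, -0.04740958288311958), (0.015459542162716389, 0.03905784711241722), 83.63370513916016)
[[0.4187000095844269, -0.05290000140666962], [0.4575999975204468, -0.05730000138282776], [0.45
[... 557 characters left out ...]
 -0.20839999616146088], [0.7016000151634216, -0.19429999589920044], [0.6872000098228455, -0.0697999969124794]]
clip ((0.5652501583099365, -0.34264248609542847), (0.1496088206768036, 0.0695362389087677), 35.948951721191406)
[[0.48429998755455017, -0.35839998722076416], [0.5250999927520752, -0.4147000014781952], [0.6462000012397766, -0.32690000534057617], [0.605400025844574, -0.27059999108314514]]
rod ((0.44030487537384033, -0.04631759226322174), (0.010364068672060966, 0.13000208139419556), 84.39765167236328) [ 0.9953667  -0.09615169  0.4397364  -0.04621701]
jaws ((0.5647838711738586, -0.34056317806243896), (0.10049652308225632, 0.04009155556559563), 35.6574821472168) [ 0.56218225 -0.33930826]
```

View pics/clip0.png

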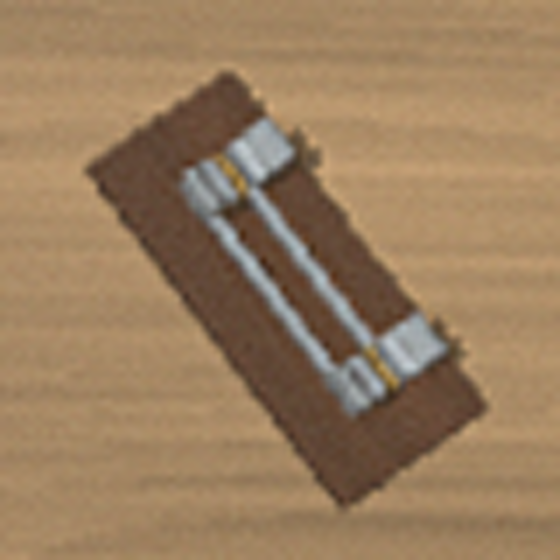

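```bash
cat >> h.py <<'E'
def go(x,y,z,yaw=None):
    """print the tool-frame shift (cm) and turn (deg) to put TCP at x,y,z; yaw: world angle (deg) of tool x (mod 180)"""
    from station import readout
    s=readout.observe(); M=R.from_rotvec(s['tcp_rot']).as_matrix()
    cur=np.degrees(np.arctan2(M[1,0],M[0,0]))
    d=M.T@(np.array([x,y,z])-s['tool_pos'])*100
    print('t',round(s['time_s'],2),'pos',s['tool_pos'].round(4),'yaw',cur.round(2),'gap',round(s['finger_gap'],3),'F',s['force'].round(1),'q6',s['qpos'][5].round(2))
    print('  tilt: tool y axis',M[:,1].round(4))
    print('  shift cm',d.round(2),'=> after half',(d/2).round(2),'rows>=',int(np.ceil(np.linalg.norm(d)/4.17)))
    # levelling turn + yaw
    if yaw is None: yaw=cur
    dy=(yaw-cur+90)%180-90; a=np.radians(cur+dy)
    X=np.array([np.cos(a),np.sin(a),0]);Y=np.array([0,0,-1.]);T=np.c_[X,Y,np.cross(X,Y)]
    print('  turn deg (tool)',np.degrees(R.from_matrix(M.T@T).as_rotvec()).round(2))
    if abs(dy)>1:
        print('  shift in tool axes after turning', (T.T@(np.array([x,y,z])-s['tool_pos'])*100).round(2))
E
python3 - <<'E'
from h import *
go(.4107,-.2885,.15)
E
```

```text
t 0.1 pos [ 0.2105 -0.5076  0.2305] yaw -67.49 gap 1.001 F [-0.6  0.6 -0.4] q6 -0.2
  tilt: tool y axis [-3.0e-04  1.7e-03 -1.0e+00]
  shift cm [-12.57   8.08  26.88] => after half [-6.28  4.04 13.44] rows>= 8
  turn deg (tool) [-0.02 -0.   -0.09]
```

{"name": "arm_command", "arguments": {
  "hand": [1,1,1,1,1,1,1,1,1],
  "translation": [
    [-1.5,0.6,3.2],
    [-1.5,0.6,3.2],
    [-1.5,0.6,3.2],
    [-1.5,0.6,3.2],
    [-1.5,0.6,3.2],
    [-1.5,0.6,3.2],
    [-1.5,0.6,3.2],
    [-1.5,0.6,3.2],
    [0,0,0]
  ],
  "rot": [
    [0,0,0],
    [0,0,0],
    [0,0,0],
    [0,0,0],
    [0,0,0],
    [0,0,0],
    [0,0,0],
    [0,0,0],
    [0,0,0]
  ]
}}

```text
time_s: 0.85
tool_pos: [0.4052, -0.2913, 0.1764]
tcp_rot: [-1.364, 0.927, -0.917]
force: [-0.4, 0.5, -0.2]
finger_gap: 1.0
```

```bash
python3 - <<'E'
from h import *
from station import imaging
go(.4107,-.2885,.15)
c=imaging.get_calibration('wrist');p,d=imaging.get_image('wrist'); cv2.imwrite('pics/w1.png',p);print(c)
cv2.imwrite('pics/top1.png',imaging.get_image('top')[0])
E
```

```text
t 0.85 pos [ 0.4052 -0.2913  0.1764] yaw -68.03 gap 1.0 F [-0.4  0.5 -0.2] q6 0.34
  tilt: tool y axis [-0.004   0.0056 -1.    ]
  shift cm [-0.03  2.64  0.62] => after half [-0.02  1.32  0.31] rows>= 1
  turn deg (tool) [ 0.09  0.   -0.38]
{'fx': 285.22797657291903, 'fy': 285.22797657291903, 'cx': 316.36130086954154, 'cy': 197.69335729912552, 'position': array([ 0.47448136, -0.2639535 ,  0.31856311]), 'orientation': array([-0.25669641,  0.18080067, -1.17953765])}
```

View pics/w1.png

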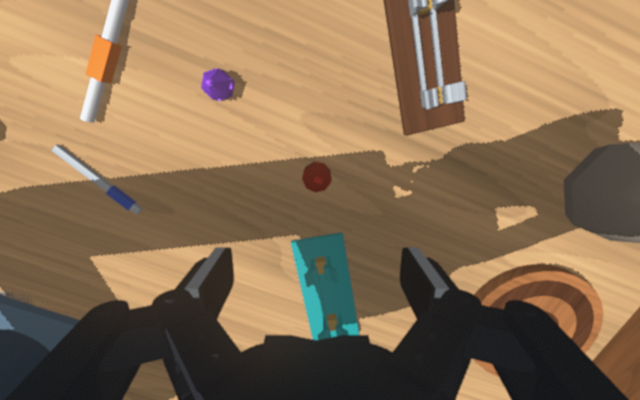

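Wrist view: garnet at (317,177), amethyst at (218,84), clip at (425,60), turquoise clip at (325,285) close by. I'll refine the positions with this view.

```bash
python3 - <<'E'
from h import *
from station import imaging
p=cv2.imread('pics/w1.png'); c=imaging.get_calibration('wrist')
def rnd(n,lo,hi,box,z):
    m,cs=blob(p,lo,hi,box); P=plane(c,cs[0][:,0],z)[:,:2].astype(np.float32)
    (x,y),r=cv2.minEnclosingCircle(P); print(n,round(x,4),round(y,4),'r',round(r,4))
rnd('garnet',(0,130,30),(6,255,255),(290,150,345,205),.012)
rnd('garnet',(170,130,30),(180,255,255),(290,150,345,205),.012) if 0 else None
rnd('am',(120,100,50),(150,255,255),(190,60,240,110),.012)
print('turq',plane(c,[[293,240],[343,234],[358,335],[315,338]],.008).round(3))
E
```

```text
garnet 0.4072 -0.2927 r 0.016
am 0.4582 -0.165 r 0.0162
turq [[ 0.324 -0.296  0.008]
 [ 0.353 -0.348  0.008]
 [ 0.226 -0.425  0.008]
 [ 0.2   -0.374  0.008]]
```

{"name": "arm_command", "arguments": {
  "hand": [1,1,1,1,1,1,1],
  "translation": [
    [0,3,0.4],
    [0,3,0],
    [0,3,0],
    [0,3,0],
    [0,2,0],
    [0,1.5,0],
    [0,0,0]
  ],
  "rot": [
    [0.1,0,-0.4],
    [0,0,0],
    [0,0,0],
    [0,0,0],
    [0,0,0],
    [0,0,0],
    [0,0,0]
  ]
}}

```text
time_s: 1.53
tool_pos: [0.405, -0.3062, 0.0201]
tcp_rot: [-1.375, 0.919, -0.939]
force: [-0.2, 0.1, 0.0]
finger_gap: 1.002
```

```bash
python3 - <<'E'
from h import *
go(.409,-.2905,.003)
E
```

```text
t 1.53 pos [ 0.405  -0.3062  0.0201] yaw -68.43 gap 1.002 F [-0.2  0.1  0. ] q6 0.34
  tilt: tool y axis [ 0.0047 -0.0156 -0.9999]
  shift cm [-1.34  1.69  0.95] => after half [-0.67  0.85  0.48] rows>= 1
  turn deg (tool) [ 0.08 -0.    0.93]
```

{"name": "arm_command", "arguments": {
  "hand": [1,1,1,1],
  "translation": [
    [-0.7,0.5,0.5],
    [-0.6,0.6,0.4],
    [0,0.5,0],
    [0,0,0]
  ],
  "rot": [
    [0,0,0.9],
    [0,0,0],
    [0,0,0],
    [0,0,0]
  ]
}}

```text
time_s: 1.87
tool_pos: [0.4081, -0.2936, 0.0047]
tcp_rot: [-1.364, 0.931, -0.932]
force: [0.2, 0.7, 0.3]
finger_gap: 0.999
```

```bash
python3 - <<'E'
from h import *
go(.409,-.2905,.003)
E
```

```text
t 1.87 pos [ 0.4081 -0.2936  0.0047] yaw -68.71 gap 0.999 F [0.2 0.7 0.3] q6 0.36
  tilt: tool y axis [-3.0e-04 -1.8e-03 -1.0e+00]
  shift cm [-0.26  0.17  0.19] => after half [-0.13  0.08  0.1 ] rows>= 1
  turn deg (tool) [ 0.05 -0.    0.09]
```

Good; close, then lift.

{"name": "arm_command", "arguments": {
  "hand": [0,0,0,0,0,0,0,0,0],
  "translation": [
    [-0.2,0.1,0.2],
    [0,0,0],
    [0,0,0],
    [0,0,0],
    [0,0,0],
    [0,0,0],
    [0,0,0],
    [0,0,0],
    [0,0,0]
  ],
  "rot": [
    [0,0,0],
    [0,0,0],
    [0,0,0],
    [0,0,0],
    [0,0,0],
    [0,0,0],
    [0,0,0],
    [0,0,0],
    [0,0,0]
  ]
}}

```text
time_s: 2.62
tool_pos: [0.4115, -0.2922, 0.007]
tcp_rot: [-1.367, 0.924, -0.936]
force: [0.7, 0.1, -0.5]
finger_gap: 0.346
```

```bash
python3 - <<'E'
from h import *
go(.635,.1117,.15)
E
```

```text
t 2.62 pos [ 0.4115 -0.2922  0.007 ] yaw -68.6 gap 0.346 F [ 0.7  0.1 -0.5] q6 0.36
  tilt: tool y axis [ 0.0041 -0.0071 -1.    ]
  shift cm [-29.33 -14.49  35.57] => after half [-14.66  -7.25  17.78] rows>= 12
  turn deg (tool) [-0.07  0.    0.47]
```

{"name": "arm_command", "arguments": {
  "hand": [0,0,0,0,0,0,0,0,0,0,0,0],
  "translation": [
    [0,-1.5,0],
    [0,-3,0],
    [0,-3.5,0],
    [0,-3,0],
    [-2.4,-0.5,3],
    [-2.4,-0.3,3],
    [-2.4,0,3],
    [-2.4,0,3],
    [-2.4,0,3],
    [-2.4,0,3],
    [-2.4,0,3],
    [-2.4,0,3]
  ],
  "rot": [
    [0,0,0],
    [0,0,0],
    [0,0,0],
    [0,0,0],
    [0,0,0],
    [0,0,0],
    [0,0,0],
    [0,0,0],
    [0,0,0],
    [0,0,0],
    [0,0,0],
    [0,0,0]
  ]
}}

```text
time_s: 3.62
tool_pos: [0.569, -0.0236, 0.1296]
tcp_rot: [-1.361, 0.936, -0.951]
force: [0.2, -1.6, -1.0]
finger_gap: 0.345
```

```bash
python3 - <<'E'
from h import *
go(.635,.1117,.12)
E
```

```text
t 3.62 pos [ 0.569  -0.0236  0.1296] yaw -69.57 gap 0.345 F [ 0.2 -1.6 -1. ] q6 0.98
  tilt: tool y axis [ 0.0052 -0.0082 -1.    ]
  shift cm [-10.38   0.89  10.91] => after half [-5.19  0.44  5.45] rows>= 4
  turn deg (tool) [-0.11  0.    0.54]
```

{"name": "arm_command", "arguments": {
  "hand": [0,0,0,0,0,0],
  "translation": [
    [-2.4,0,2.6],
    [-2.4,0,2.6],
    [-2.4,0,2.6],
    [-2,1,2.2],
    [-1,1,1],
    [0,0,0]
  ],
  "rot": [
    [0,0,0.5],
    [0,0,0],
    [0,0,0],
    [0,0,0],
    [0,0,0],
    [0,0,0]
  ]
}}

```text
time_s: 4.12
tool_pos: [0.6409, 0.1256, 0.1073]
tcp_rot: [-1.356, 0.936, -0.938]
force: [-0.8, -0.9, -1.2]
finger_gap: 0.345
```

```bash
python3 - <<'E'
from h import *
go(.635,.1117,.022)
E
```

```text
t 4.12 pos [0.6409 0.1256 0.1073] yaw -69.16 gap 0.345 F [-0.8 -0.9 -1.2] q6 1.23
  tilt: tool y axis [ 0.0033  0.0025 -1.    ]
  shift cm [ 1.1   8.52 -1.08] => after half [ 0.55  4.26 -0.54] rows>= 3
  turn deg (tool) [-0.23 -0.   -0.06]
```

{"name": "arm_command", "arguments": {
  "hand": [0,0,0,0,0,0.6,0.6,0.6,0.6],
  "translation": [
    [1,2,-1],
    [0,3,0],
    [0,2.5,0],
    [0,1,0],
    [0,0,0],
    [0,0,0],
    [0,0,0],
    [0,0,0],
    [0,0,0]
  ],
  "rot": [
    [0,0,0],
    [0,0,0],
    [0,0,0],
    [0,0,0],
    [0,0,0],
    [0,0,0],
    [0,0,0],
    [0,0,0],
    [0,0,0]
  ]
}}

```text
time_s: 4.87
tool_pos: [0.6354, 0.107, 0.0228]
tcp_rot: [-1.357, 0.933, -0.941]
force: [0.2, 1.2, -0.2]
finger_gap: 0.598
```

```bash
python3 - <<'E'
from h import *
go(.459,-.163,.14)
E
```

```text
t 4.87 pos [0.6354 0.107  0.0228] yaw -69.16 gap 0.598 F [ 0.2  1.2 -0.2] q6 1.2
  tilt: tool y axis [ 5.e-03 -6.e-04 -1.e+00]
  shift cm [ 18.98 -11.79 -26.03] => after half [  9.49  -5.89 -13.02] rows>= 9
  turn deg (tool) [-0.25  0.    0.13]
```

Now to the amethyst.

{"name": "arm_command", "arguments": {
  "hand": [0.6,0.6,0.6,0.8,0.8,0.8,0.8,0.8,0.8,0.8,0.8,0.8],
  "translation": [
    [0,-2,0],
    [0,-3.5,0],
    [0,-3.5,0],
    [2.2,-1,-3],
    [2.2,-0.5,-3],
    [2.2,0,-3],
    [2.2,0,-3],
    [2.2,0,-3],
    [2.2,0,-3],
    [2.2,0,-3],
    [2.2,0,-3],
    [0,0,0]
  ],
  "rot": [
    [0,0,0],
    [0,0,0],
    [0,0,0],
    [0,0,0],
    [0,0,0],
    [0,0,0],
    [0,0,0],
    [0,0,0],
    [0,0,0],
    [0,0,0],
    [0,0,0],
    [0,0,0]
  ]
}}

```text
time_s: 5.87
tool_pos: [0.4779, -0.1527, 0.1485]
tcp_rot: [-1.349, 0.893, -0.962]
force: [0.3, -0.3, -0.6]
finger_gap: 0.803
```

```bash
python3 - <<'E'
from h import *
from station import imaging
go(.459,-.163,.004)
c=imaging.get_calibration('wrist');p,d=imaging.get_image('wrist'); cv2.imwrite('pics/w2.png',p)
m,cs=blob(p,(120,100,50),(150,255,255)); P=plane(c,cs[0][:,0],.012)[:,:2].astype(np.float32)
print('am',cv2.minEnclosingCircle(P))
cv2.imwrite('pics/top2.png',imaging.get_image('top')[0])
E
```

```text
t 5.87 pos [ 0.4779 -0.1527  0.1485] yaw -68.61 gap 0.803 F [ 0.3 -0.3 -0.6] q6 0.65
  tilt: tool y axis [ 0.0418 -0.0123 -0.9991]
  shift cm [-0.12 14.37 -2.64] => after half [-0.06  7.19 -1.32] rows>= 4
  turn deg (tool) [-1.97  0.03  1.53]
am ((0.45971882343292236, -0.16075167059898376), 0.015787871554493904)
```

View pics/w2.png

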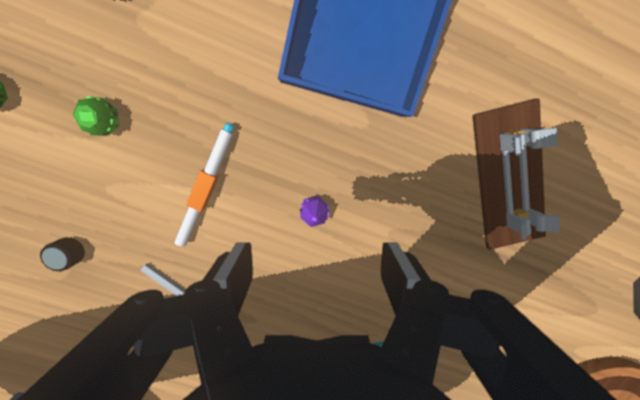

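View pics/top2.png

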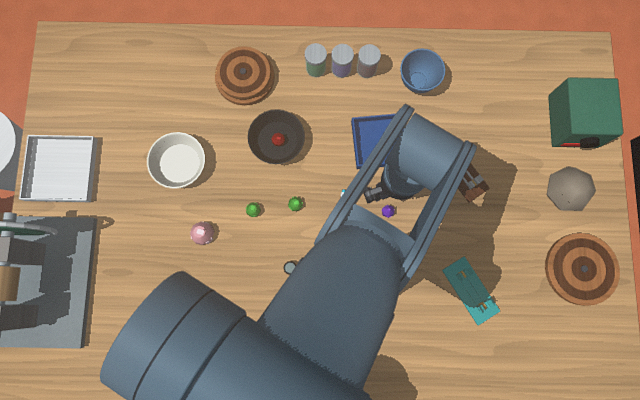

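Garnet lies in the grey bowl (top 279,139). The amethyst is at wrist pixel (315,211). Level the tool and descend.

{"name": "arm_command", "arguments": {
  "hand": [0.8,0.8,0.8,0.8,0.8,0.8],
  "translation": [
    [0,2,-1.2],
    [0,3,-0.6],
    [0,3,0],
    [0,2,0],
    [0,1.5,0],
    [0,0,0]
  ],
  "rot": [
    [-2,0,1.5],
    [0,0,0],
    [0,0,0],
    [0,0,0],
    [0,0,0],
    [0,0,0]
  ]
}}

```text
time_s: 6.47
tool_pos: [0.474, -0.1531, 0.036]
tcp_rot: [-1.36, 0.91, -0.937]
force: [-1.0, 1.0, 0.5]
finger_gap: 0.798
```

```bash
python3 - <<'E'
from h import *
go(.4595,-.161,.004)
E
```

```text
t 6.47 pos [ 0.474  -0.1531  0.036 ] yaw -68.21 gap 0.798 F [-1.   1.   0.5] q6 0.65
  tilt: tool y axis [ 0.0167 -0.0048 -0.9998]
  shift cm [ 0.16  3.18 -1.68] => after half [ 0.08  1.59 -0.84] rows>= 1
  turn deg (tool) [-0.79  0.    0.61]
```

{"name": "arm_command", "arguments": {
  "hand": [0.8,0.8,0.8,0.8,0.8],
  "translation": [
    [0.2,0,-1],
    [0,0,-0.7],
    [0,1.5,0],
    [0,1.5,0],
    [0,0,0]
  ],
  "rot": [
    [-0.8,0,0.6],
    [0,0,0],
    [0,0,0],
    [0,0,0],
    [0,0,0]
  ]
}}

```text
time_s: 6.88
tool_pos: [0.4624, -0.1612, 0.0104]
tcp_rot: [-1.368, 0.914, -0.925]
force: [-0.2, 0.2, -0.2]
finger_gap: 0.801
```

```bash
python3 - <<'E'
from h import *
go(.4595,-.161,.004)
E
```

```text
t 6.88 pos [ 0.4624 -0.1612  0.0104] yaw -67.82 gap 0.801 F [-0.2  0.2 -0.2] q6 0.62
  tilt: tool y axis [ 0.0054 -0.0041 -1.    ]
  shift cm [-0.13  0.63 -0.26] => after half [-0.06  0.32 -0.13] rows>= 1
  turn deg (tool) [-0.19  0.    0.34]
```

{"name": "arm_command", "arguments": {
  "hand": [0.8,0,0,0,0,0,0,0,0,0,0],
  "translation": [
    [-0.1,0.6,-0.25],
    [0,0,0],
    [0,0,0],
    [0,0,0],
    [0,0,0],
    [0,0,0],
    [0,0,0],
    [0,-2,0],
    [0,-3,0],
    [0,-3,0],
    [0,0,0]
  ],
  "rot": [
    [0,0,0],
    [0,0,0],
    [0,0,0],
    [0,0,0],
    [0,0,0],
    [0,0,0],
    [0,0,0],
    [0,0,0],
    [0,0,0],
    [0,0,0],
    [0,0,0]
  ]
}}

```text
time_s: 7.8
tool_pos: [0.4596, -0.1616, 0.0908]
tcp_rot: [-1.368, 0.912, -0.927]
force: [0.7, -0.0, 0.3]
finger_gap: 0.323
```

```bash
python3 - <<'E'
from h import *
go(.633,-.139,.1,-83)
E
```

```text
t 7.8 pos [ 0.4596 -0.1616  0.0908] yaw -67.81 gap 0.323 F [ 0.7 -0.   0.3] q6 0.62
  tilt: tool y axis [ 0.0075 -0.0055 -1.    ]
  shift cm [ 4.46 -0.8  16.91] => after half [ 2.23 -0.4   8.46] rows>= 5
  turn deg (tool) [-0.33 15.19  0.41]
  shift in tool axes after turning [-0.13 -0.92 17.48]
```

{"name": "arm_command", "arguments": {
  "hand": [0,0,0,0,0,0,0],
  "translation": [
    [0.9,0,3.4],
    [0.9,0,3.4],
    [0.9,0,3.4],
    [0.9,0,3.4],
    [0.9,0,3.4],
    [0,0,0],
    [0,0,0]
  ],
  "rot": [
    [0,0,0],
    [0,0,0],
    [0,0,0],
    [0,0,0],
    [0,0,0],
    [0,0,0],
    [0,0,0]
  ]
}}

```text
time_s: 8.38
tool_pos: [0.6391, -0.1366, 0.0898]
tcp_rot: [-1.368, 0.914, -0.928]
force: [-0.1, -0.6, -1.0]
finger_gap: 0.324
```

```bash
python3 - <<'E'
from h import *
go(.633,-.139,.02)
E
```

```text
t 8.38 pos [ 0.6391 -0.1366  0.0898] yaw -67.92 gap 0.324 F [-0.1 -0.6 -1. ] q6 0.81
  tilt: tool y axis [ 0.0066 -0.0052 -1.    ]
  shift cm [-0.06  6.98 -0.68] => after half [-0.03  3.49 -0.34] rows>= 2
  turn deg (tool) [-0.24  0.    0.42]
```

{"name": "arm_command", "arguments": {
  "hand": [0,0,0,0,0.6,0.6,0.6,0.6],
  "translation": [
    [0,2.5,-0.6],
    [0,3,0],
    [0,1.8,0],
    [0,0,0],
    [0,0,0],
    [0,0,0],
    [0,0,0],
    [0,0,0]
  ],
  "rot": [
    [0,0,0],
    [0,0,0],
    [0,0,0],
    [0,0,0],
    [0,0,0],
    [0,0,0],
    [0,0,0],
    [0,0,0]
  ]
}}

```text
time_s: 9.05
tool_pos: [0.6308, -0.14, 0.0162]
tcp_rot: [-1.368, 0.914, -0.929]
force: [0.7, -0.8, 0.0]
finger_gap: 0.601
```

```bash
python3 - <<'E'
from h import *
go(.474,.0625,.13)
E
```

```text
t 9.05 pos [ 0.6308 -0.14    0.0162] yaw -67.94 gap 0.601 F [ 0.7 -0.8  0. ] q6 0.8
  tilt: tool y axis [ 0.0069 -0.0058 -1.    ]
  shift cm [-24.57 -11.61  -6.88] => after half [-12.28  -5.8   -3.44] rows>= 7
  turn deg (tool) [-0.24  0.    0.46]
```

Next, green_b.

{"name": "arm_command", "arguments": {
  "hand": [0.6,0.6,0.6,0.8,0.8,0.8,0.8,0.8,0.8,0.8,0.8],
  "translation": [
    [0,-2,0],
    [0,-3.5,0],
    [0,-3.5,0],
    [-3.5,-1,-1],
    [-3.5,-0.5,-1],
    [-3.5,0,-1],
    [-3.5,0,-1],
    [-3.5,0,-1],
    [-3.5,0,-1],
    [-3.5,0,-1],
    [0,0,0]
  ],
  "rot": [
    [0,0,0],
    [0,0,0],
    [0,0,0],
    [0,0,0],
    [0,0,0],
    [0,0,0],
    [0,0,0],
    [0,0,0],
    [0,0,0],
    [0,0,0],
    [0,0,0]
  ]
}}

```text
time_s: 9.97
tool_pos: [0.4754, 0.0635, 0.1362]
tcp_rot: [-1.353, 0.892, -0.958]
force: [-0.7, -0.1, -1.3]
finger_gap: 0.798
```

```bash
python3 - <<'E'
from h import *
from station import imaging
c=imaging.get_calibration('wrist');p,d=imaging.get_image('wrist'); cv2.imwrite('pics/w3.png',p)
m,cs=blob(p,(45,90,50),(70,255,255),n=2)
for k in cs:
    P=plane(c,k[:,0],.012)[:,:2].astype(np.float32)
    print(k[:,0].mean(0),cv2.minEnclosingCircle(P))
go(.474,.0625,.004)
E
```

```text
[207.71559633 174.22018349] ((0.4579719603061676, 0.1638985425233841), 0.01816480979323387)
[313.78787879 197.07070707] ((0.4734865725040436, 0.06190453842282295), 0.01776847615838051)
t 10.02 pos [0.4781 0.0617 0.137 ] yaw -68.35 gap 0.797 F [ 0.7 -0.   1.2] q6 1.1
  tilt: tool y axis [ 0.043  -0.0153 -0.999 ]
  shift cm [-0.62 13.27 -0.8 ] => after half [-0.31  6.63 -0.4 ] rows>= 4
  turn deg (tool) [-1.97  0.03  1.72]
```

View pics/w3.png

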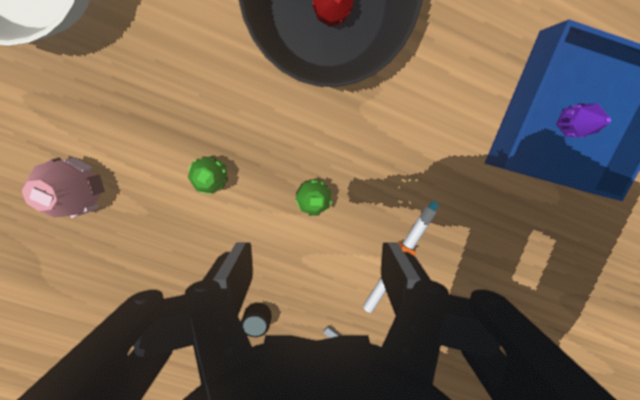

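Greens at wrist (314,197) and (208,174), garnet in the grey bowl, amethyst in the blue tray. Descend on green_b.

{"name": "arm_command", "arguments": {
  "hand": [0.8,0.8,0.8,0.8,0.8,0.8],
  "translation": [
    [-0.6,2,0],
    [0,3,0],
    [0,3,0],
    [0,2,0],
    [0,0,0],
    [0,0,0]
  ],
  "rot": [
    [-2,0,1.7],
    [0,0,0],
    [0,0,0],
    [0,0,0],
    [0,0,0],
    [0,0,0]
  ]
}}

```text
time_s: 10.52
tool_pos: [0.4893, 0.0638, 0.0429]
tcp_rot: [-1.355, 0.905, -0.941]
force: [-0.3, 0.0, -0.2]
finger_gap: 0.803
```

```bash
python3 - <<'E'
from h import *
go(.4735,.062,.004)
E
```

```text
t 10.52 pos [0.4893 0.0638 0.0429] yaw -68.21 gap 0.803 F [-0.3  0.  -0.2] q6 1.1
  tilt: tool y axis [ 0.0239 -0.0041 -0.9997]
  shift cm [-0.47  3.85 -1.61] => after half [-0.23  1.93 -0.81] rows>= 2
  turn deg (tool) [-1.18  0.01  0.72]
```

{"name": "arm_command", "arguments": {
  "hand": [0.8,0.8,0.8,0.8,0.8],
  "translation": [
    [-0.4,0.5,-0.9],
    [0,0.6,-0.7],
    [0,1.3,0],
    [0,1.2,0],
    [0,0,0]
  ],
  "rot": [
    [-1.2,0,0.7],
    [0,0,0],
    [0,0,0],
    [0,0,0],
    [0,0,0]
  ]
}}

```text
time_s: 10.93
tool_pos: [0.4768, 0.0589, 0.0109]
tcp_rot: [-1.362, 0.918, -0.932]
force: [-0.1, -0.3, 0.3]
finger_gap: 0.799
```

```bash
python3 - <<'E'
from h import *
go(.4735,.062,.004)
E
```

```text
t 10.93 pos [0.4768 0.0589 0.0109] yaw -68.27 gap 0.799 F [-0.1 -0.3  0.3] q6 1.08
  tilt: tool y axis [ 0.0089 -0.0018 -1.    ]
  shift cm [-0.42  0.69 -0.19] => after half [-0.21  0.34 -0.1 ] rows>= 1
  turn deg (tool) [-0.43  0.    0.29]
```

{"name": "arm_command", "arguments": {
  "hand": [0.8,0,0,0,0,0,0,0,0,0,0],
  "translation": [
    [-0.4,0.7,-0.2],
    [0,0,0],
    [0,0,0],
    [0,0,0],
    [0,0,0],
    [0,0,0],
    [0,0,0],
    [0,-2,0],
    [0,-3,0],
    [0,-4,0],
    [0,-3,0]
  ],
  "rot": [
    [-0.4,0,0.3],
    [0,0,0],
    [0,0,0],
    [0,0,0],
    [0,0,0],
    [0,0,0],
    [0,0,0],
    [0,0,0],
    [0,0,0],
    [0,0,0],
    [0,0,0]
  ]
}}

```text
time_s: 11.85
tool_pos: [0.4687, 0.062, 0.1246]
tcp_rot: [-1.37, 0.935, -0.917]
force: [1.3, 0.5, -0.4]
finger_gap: 0.388
```

```bash
python3 - <<'E'
from h import *
go(.565,.33,.1)
E
```

```text
t 11.85 pos [0.4687 0.062  0.1246] yaw -68.27 gap 0.388 F [ 1.3  0.5 -0.4] q6 1.09
  tilt: tool y axis [-0.0119  0.0018 -0.9999]
  shift cm [-21.32   2.39  18.9 ] => after half [-10.66   1.19   9.45] rows>= 7
  turn deg (tool) [ 0.59  0.   -0.35]
```

{"name": "arm_command", "arguments": {
  "hand": [0,0,0,0,0,0,0,0,0,0],
  "translation": [
    [-2.9,0,2.8],
    [-2.9,0,2.8],
    [-2.9,0,2.8],
    [-2.9,0,2.8],
    [-2.9,0,2.8],
    [-2.9,0,2.8],
    [-2.9,0,2.8],
    [-2.7,0,2.6],
    [0,0,0],
    [0,0,0]
  ],
  "rot": [
    [0.6,0,-0.3],
    [0,0,0],
    [0,0,0],
    [0,0,0],
    [0,0,0],
    [0,0,0],
    [0,0,0],
    [0,0,0],
    [0,0,0],
    [0,0,0]
  ]
}}

```text
time_s: 12.68
tool_pos: [0.6006, 0.369, 0.1347]
tcp_rot: [-1.351, 0.916, -0.941]
force: [0.0, -0.0, -1.6]
finger_gap: 0.385
```

```bash
python3 - <<'E'
from h import *
go(.59,.358,.02)
E
```

```text
t 12.68 pos [0.6006 0.369  0.1347] yaw -68.63 gap 0.385 F [ 0.  -0.  -1.6] q6 1.6
  tilt: tool y axis [ 0.0196  0.001  -0.9998]
  shift cm [ 0.57 11.45 -1.6 ] => after half [ 0.28  5.72 -0.8 ] rows>= 3
  turn deg (tool) [-1.07  0.    0.36]
```

{"name": "arm_command", "arguments": {
  "hand": [0,0,0,0,0,0],
  "translation": [
    [0.6,2,-1.4],
    [0,3,0],
    [0,3,0],
    [0,2,0],
    [0,0,0],
    [0,0,0]
  ],
  "rot": [
    [-1.1,0,0.4],
    [0,0,0],
    [0,0,0],
    [0,0,0],
    [0,0,0],
    [0,0,0]
  ]
}}

```text
time_s: 13.18
tool_pos: [0.5889, 0.3557, 0.0326]
tcp_rot: [-1.363, 0.93, -0.93]
force: [1.5, 0.3, 0.5]
finger_gap: 0.383
```

```bash
python3 - <<'E'
from h import *
go(.59,.358,.02)
E
```

```text
t 13.18 pos [0.5889 0.3557 0.0326] yaw -68.61 gap 0.383 F [1.5 0.3 0.5] q6 1.58
  tilt: tool y axis [-2.e-04  6.e-04 -1.e+00]
  shift cm [-0.18  1.26  0.18] => after half [-0.09  0.63  0.09] rows>= 1
  turn deg (tool) [-0.   -0.   -0.04]
```

{"name": "arm_command", "arguments": {
  "hand": [0,0,0.6,0.6,0.6,0.6,0.6,0.6,0.6,0.6],
  "translation": [
    [-0.1,1.2,0.1],
    [0,0.3,0],
    [0,0,0],
    [0,0,0],
    [0,0,0],
    [0,0,0],
    [0,-2,0],
    [0,-4,0],
    [0,-4,0],
    [0,-1,0]
  ],
  "rot": [
    [0,0,0],
    [0,0,0],
    [0,0,0],
    [0,0,0],
    [0,0,0],
    [0,0,0],
    [0,0,0],
    [0,0,0],
    [0,0,0],
    [0,0,0]
  ]
}}

```text
time_s: 14.02
tool_pos: [0.5901, 0.3558, 0.1337]
tcp_rot: [-1.361, 0.93, -0.931]
force: [1.6, 1.1, 0.8]
finger_gap: 0.603
```

```bash
python3 - <<'E'
from h import *
go(.458,.164,.1)
E
```

```text
t 14.02 pos [0.5901 0.3558 0.1337] yaw -68.68 gap 0.603 F [1.6 1.1 0.8] q6 1.58
  tilt: tool y axis [ 0.0012  0.001  -1.    ]
  shift cm [ 13.07   3.33 -19.28] => after half [ 6.54  1.67 -9.64] rows>= 6
  turn deg (tool) [-0.09 -0.   -0.03]
```

{"name": "arm_command", "arguments": {
  "hand": [0.8,0.8,0.8,0.8,0.8,0.8,0.8,0.8],
  "translation": [
    [2.1,0,-3.1],
    [2.1,0,-3.1],
    [2.1,0,-3.1],
    [2.1,0,-3.1],
    [2.1,0,-3.1],
    [2.1,0,-3.1],
    [0,0,0],
    [0,0,0]
  ],
  "rot": [
    [0,0,0],
    [0,0,0],
    [0,0,0],
    [0,0,0],
    [0,0,0],
    [0,0,0],
    [0,0,0],
    [0,0,0]
  ]
}}

```text
time_s: 14.68
tool_pos: [0.4627, 0.1679, 0.1404]
tcp_rot: [-1.343, 0.911, -0.938]
force: [-0.4, -1.3, -0.3]
finger_gap: 0.8
```

```bash
python3 - <<'E'
from h import *
go(.458,.164,.004)
E
```

```text
t 14.68 pos [0.4627 0.1679 0.1404] yaw -68.42 gap 0.8 F [-0.4 -1.3 -0.3] q6 1.31
  tilt: tool y axis [ 0.0253  0.0083 -0.9996]
  shift cm [ 0.17 13.62 -0.94] => after half [ 0.08  6.81 -0.47] rows>= 4
  turn deg (tool) [-1.52  0.    0.09]
```

{"name": "arm_command", "arguments": {
  "hand": [0.8,0.8,0.8,0.8,0.8,0.8],
  "translation": [
    [0.1,2,-0.8],
    [0,3,0],
    [0,3,0],
    [0,2,0],
    [0,0.5,0],
    [0,0,0]
  ],
  "rot": [
    [-1.5,0,0],
    [0,0,0],
    [0,0,0],
    [0,0,0],
    [0,0,0],
    [0,0,0]
  ]
}}

```text
time_s: 15.18
tool_pos: [0.4627, 0.1667, 0.0333]
tcp_rot: [-1.359, 0.917, -0.933]
force: [-0.3, -0.8, -0.7]
finger_gap: 0.799
```

```bash
python3 - <<'E'
from h import *
go(.458,.164,.004)
E
```

```text
t 15.18 pos [0.4627 0.1667 0.0333] yaw -68.32 gap 0.799 F [-0.3 -0.8 -0.7] q6 1.31
  tilt: tool y axis [ 1.130e-02 -5.000e-04 -9.999e-01]
  shift cm [ 0.07  2.93 -0.56] => after half [ 0.03  1.46 -0.28] rows>= 1
  turn deg (tool) [-0.59  0.    0.27]
```

{"name": "arm_command", "arguments": {
  "hand": [0.8,0.8,0.8,0.8],
  "translation": [
    [0.1,1,-0.4],
    [0,1.2,-0.1],
    [0,0.7,0],
    [0,0,0]
  ],
  "rot": [
    [-0.6,0,0.3],
    [0,0,0],
    [0,0,0],
    [0,0,0]
  ]
}}

```text
time_s: 15.52
tool_pos: [0.4612, 0.1653, 0.0041]
tcp_rot: [-1.364, 0.923, -0.925]
force: [0.0, 0.4, -0.2]
finger_gap: 0.796
```

```bash
python3 - <<'E'
from h import *
go(.458,.164,.004)
E
```

```text
t 15.52 pos [0.4612 0.1653 0.0041] yaw -68.17 gap 0.796 F [ 0.   0.4 -0.2] q6 1.3
  tilt: tool y axis [ 0.002   0.0011 -1.    ]
  shift cm [ 0.    0.01 -0.35] => after half [ 0.    0.01 -0.18] rows>= 1
  turn deg (tool) [-0.13 -0.   -0.02]
```

{"name": "arm_command", "arguments": {
  "hand": [0,0,0,0,0,0,0,0,0,0,0],
  "translation": [
    [0,0,-0.3],
    [0,0,0],
    [0,0,0],
    [0,0,0],
    [0,0,0],
    [0,0,0],
    [0,-2,0],
    [0,-3,0],
    [0,-4,0],
    [0,-3,0],
    [0,0,0]
  ],
  "rot": [
    [0,0,0],
    [0,0,0],
    [0,0,0],
    [0,0,0],
    [0,0,0],
    [0,0,0],
    [0,0,0],
    [0,0,0],
    [0,0,0],
    [0,0,0],
    [0,0,0]
  ]
}}

```text
time_s: 16.43
tool_pos: [0.4578, 0.1639, 0.1305]
tcp_rot: [-1.364, 0.924, -0.924]
force: [0.6, -0.4, 0.3]
finger_gap: 0.387
```

{"name": "arm_command", "arguments": {
  "hand": [0,0,0,0,0,0,0,0],
  "translation": [
    [-2.2,0,2.5],
    [-2.2,0,2.5],
    [-2.2,0,2.5],
    [-2.2,0,2.5],
    [-2.2,0,2.5],
    [-2.2,0,2.5],
    [0,0,0],
    [0,0,0]
  ],
  "rot": [
    [0,0,0],
    [0,0,0],
    [0,0,0],
    [0,0,0],
    [0,0,0],
    [0,0,0],
    [0,0,0],
    [0,0,0]
  ]
}}

```text
time_s: 17.1
tool_pos: [0.5515, 0.3491, 0.1303]
tcp_rot: [-1.36, 0.924, -0.929]
force: [0.5, 0.1, -1.0]
finger_gap: 0.382
```

```bash
python3 - <<'E'
from h import *
from station import imaging
go(.553,.343,.02)
p,d=imaging.get_image('top'); cv2.imwrite('pics/top3.png',p)
p,d=imaging.get_image('wrist'); cv2.imwrite('pics/w4.png',p)
E
```

```text
t 17.1 pos [0.5515 0.3491 0.1303] yaw -68.39 gap 0.382 F [ 0.5  0.1 -1. ] q6 1.59
  tilt: tool y axis [ 0.0051  0.0012 -1.    ]
  shift cm [ 0.62 11.03 -0.14] => after half [ 0.31  5.51 -0.07] rows>= 3
  turn deg (tool) [-0.3   0.    0.04]
```

View pics/w4.png

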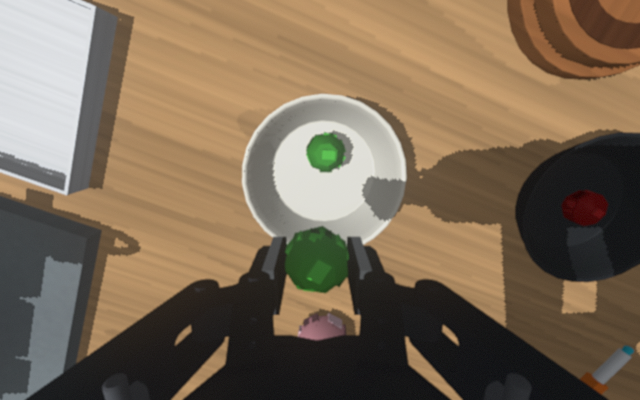

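View pics/top3.png

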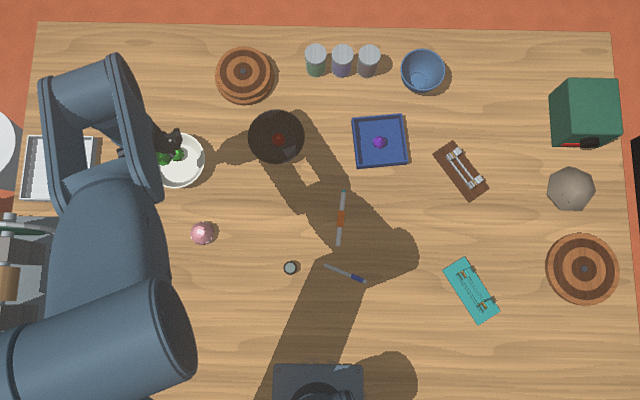

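Wrist: green_b lies in the white bowl (325,152) and green_a is held above it. Top: garnet (279,139) and amethyst (380,142) are both in their places. Lowering green_a into the front of the bowl.

{"name": "arm_command", "arguments": {
  "hand": [0,0,0,0,0,0],
  "translation": [
    [0.4,2,0],
    [0,3,0],
    [0,3,0],
    [0,2,0],
    [0,0.5,0],
    [0,0,0]
  ],
  "rot": [
    [-0.3,0,0],
    [0,0,0],
    [0,0,0],
    [0,0,0],
    [0,0,0],
    [0,0,0]
  ]
}}

```text
time_s: 17.7
tool_pos: [0.5519, 0.3376, 0.0251]
tcp_rot: [-1.361, 0.93, -0.934]
force: [-0.3, -0.9, -0.5]
finger_gap: 0.381
```

```bash
python3 - <<'E'
from h import *
go(.553,.343,.018)
E
```

```text
t 17.7 pos [0.5519 0.3376 0.0251] yaw -68.76 gap 0.381 F [-0.3 -0.9 -0.5] q6 1.58
  tilt: tool y axis [ 0.0026 -0.001  -1.    ]
  shift cm [-0.47  0.71  0.3 ] => after half [-0.23  0.36  0.15] rows>= 1
  turn deg (tool) [-0.12  0.    0.11]
```

{"name": "arm_command", "arguments": {
  "hand": [0,0,0.6,0.6,0.6,0.6,0.6,0.6,0.6,0.6],
  "translation": [
    [-0.4,0.6,0.2],
    [0,0,0],
    [0,0,0],
    [0,0,0],
    [0,0,0],
    [0,0,0],
    [0,-2,0],
    [0,-4,0],
    [0,-4,0],
    [0,-1,0]
  ],
  "rot": [
    [0,0,0],
    [0,0,0],
    [0,0,0],
    [0,0,0],
    [0,0,0],
    [0,0,0],
    [0,0,0],
    [0,0,0],
    [0,0,0],
    [0,0,0]
  ]
}}

```text
time_s: 18.53
tool_pos: [0.5521, 0.3414, 0.1361]
tcp_rot: [-1.36, 0.93, -0.935]
force: [1.4, -0.2, 1.2]
finger_gap: 0.602
```

```bash
python3 - <<'E'
from h import *
go(.439,-.047,.14,-95.8)
E
```

```text
t 18.53 pos [0.5521 0.3414 0.1361] yaw -68.83 gap 0.602 F [ 1.4 -0.2  1.2] q6 1.59
  tilt: tool y axis [ 3.7e-03 -8.0e-04 -1.0e+00]
  shift cm [ 32.13  -0.4  -24.58] => after half [ 16.07  -0.2  -12.29] rows>= 10
  turn deg (tool) [-0.21 26.97  0.07]
  shift in tool axes after turning [39.79 -0.39 -7.33]
```

{"name": "arm_command", "arguments": {
  "hand": [0.6,0.6,0.6,0.6,0.6,0.6,0.6,0.6,0.6,0.6,0.6,0.6],
  "translation": [
    [0,0,0],
    [0,0,0],
    [0,0,0],
    [0,0,0],
    [0,0,0],
    [3.9,0,-0.7],
    [3.9,0,-0.7],
    [3.9,0,-0.7],
    [3.9,0,-0.7],
    [3.9,0,-0.7],
    [3.9,0,-0.7],
    [3.9,0,-0.7]
  ],
  "rot": [
    [0,6.7,0],
    [0,6.7,0],
    [0,6.7,0],
    [0,6.7,0],
    [0,0,0],
    [0,0,0],
    [0,0,0],
    [0,0,0],
    [0,0,0],
    [0,0,0],
    [0,0,0],
    [0,0,0]
  ]
}}

```text
time_s: 19.53
tool_pos: [0.4787, 0.0767, 0.1428]
tcp_rot: [-1.142, 1.249, -1.271]
force: [0.3, 0.5, -0.2]
finger_gap: 0.596
```

```bash
python3 - <<'E'
from h import *
go(.439,-.047,.14,-95.8)
E
```

```text
t 19.53 pos [0.4787 0.0767 0.1428] yaw -94.41 gap 0.596 F [ 0.3  0.5 -0.2] q6 1.56
  tilt: tool y axis [ 0.0294  0.0104 -0.9995]
  shift cm [12.64  0.03 -3.01] => after half [ 6.32  0.02 -1.5 ] rows>= 4
  turn deg (tool) [-1.63  1.38 -0.75]
  shift in tool axes after turning [12.71  0.28 -2.7 ]
```

{"name": "arm_command", "arguments": {
  "hand": [0.6,0.6,0.6,0.6,0.6,0.6],
  "translation": [
    [3.1,0,-0.9],
    [3.1,0,-0.9],
    [3.1,0,-0.9],
    [2.6,0,-0.5],
    [0,0,0],
    [0,0,0]
  ],
  "rot": [
    [-1.6,1.4,-0.7],
    [0,0,0],
    [0,0,0],
    [0,0,0],
    [0,0,0],
    [0,0,0]
  ]
}}

```text
time_s: 20.03
tool_pos: [0.4319, -0.0508, 0.144]
tcp_rot: [-1.167, 1.268, -1.277]
force: [-0.2, -0.7, 0.6]
finger_gap: 0.594
```

```bash
cat > stick.py <<'E'
from h import *
def meas(p,c,z=.016):
    m,cs=blob(p,(5,150,100),(16,255,255)); 
    cs=[k for k in cs if cv2.contourArea(k)>60]
    P=plane(c,cs[0][:,0],z)[:,:2].astype(np.float32); print('grip',cs[0][:,0].mean(0),cv2.minAreaRect(P))
E
python3 - <<'E'
from stick import *
from station import imaging
go(.439,-.047,.004,-95.8)
c=imaging.get_calibration('wrist');p,d=imaging.get_image('wrist'); cv2.imwrite('pics/w5.png',p)
meas(p,c)
h=cv2.cvtColor(p,cv2.COLOR_BGR2HSV)
E
```

```text
t 20.03 pos [ 0.4319 -0.0508  0.144 ] yaw -94.94 gap 0.594 F [-0.2 -0.7  0.6] q6 1.28
  tilt: tool y axis [ 0.0035 -0.0034 -1.    ]
  shift cm [-0.49 14.    0.63] => after half [-0.24  7.    0.31] rows>= 4
  turn deg (tool) [-0.22  0.86  0.18]
grip [311.97222222 182.13888889] ((0.44003021717071533, -0.047173596918582916), (0.015893513336777687, 0.03905978426337242), 84.90465545654297)
```

View pics/w5.png

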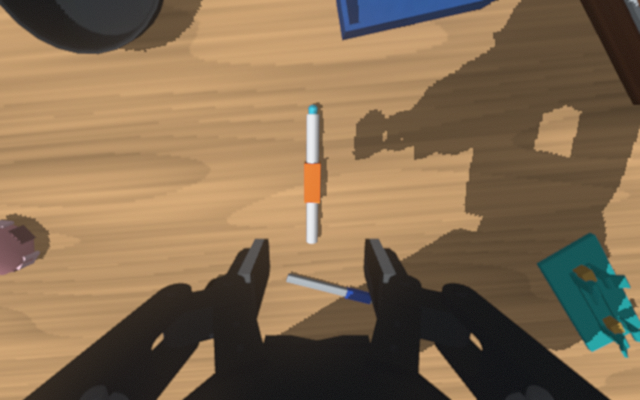

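Wrist shows the stick's grip at (312,183), well aligned with the jaws. Descend.

{"name": "arm_command", "arguments": {
  "hand": [0.6,0.6,0.6,0.6,0.6,0.6],
  "translation": [
    [-0.5,2,0.7],
    [0,3,0],
    [0,3,0],
    [0,2.5,0],
    [0,1,0],
    [0,0,0]
  ],
  "rot": [
    [-0.2,0.6,0.2],
    [0,0,0],
    [0,0,0],
    [0,0,0],
    [0,0,0],
    [0,0,0]
  ]
}}

```text
time_s: 20.58
tool_pos: [0.4465, -0.0411, 0.0278]
tcp_rot: [-1.163, 1.258, -1.274]
force: [0.1, 0.2, 0.4]
finger_gap: 0.603
```

```bash
python3 - <<'E'
from h import *
from station import imaging
go(.4397,-.0472,.004,-95.5)
d=np.load('pics/top0d.npy'); c=imaging.get_calibration('top')
ys,xs=np.mgrid[140:200,430:490]; P=pts(c,np.c_[xs.ravel(),ys.ravel()],d[ys.ravel(),xs.ravel()])
a=np.radians(35.8); q=(P[:,:2]-[.565,-.3415])@np.array([[np.cos(a),-np.sin(a)],[np.sin(a),np.cos(a)]])
for x0 in (-60,-42,-25,0,25,42,60):
    print(x0,[(y0,*np.round(1000*np.median(P[s,2]),0).reshape(-1)) for y0 in range(-32,33,4) if (s:=(abs(q[:,0]-x0/1e3)<.008)&(abs(q[:,1]-y0/1e3)<.002)).any()])
E
```

```text
t 20.58 pos [ 0.4465 -0.0411  0.0278] yaw -94.54 gap 0.603 F [0.1 0.2 0.4] q6 1.3
  tilt: tool y axis [ 0.0119 -0.002  -0.9999]
  shift cm [ 0.66  2.37 -0.66] => after half [ 0.33  1.19 -0.33] rows>= 1
  turn deg (tool) [-0.69  0.96  0.06]
-60 [(-32, np.float64(7.0)), (-28, np.float64(9.0)), (-24, np.float64(9.0)), (-20, np.float64(7.0)), (-16, np.float64(8.0)), (-12, np.float64(9.0)), (-8, np.float64(8.0)), (-4, np.float64(8.0)), (0, np.float64(8.0)), (4, np.float64(8.0)), (8, np.float64(6.0)), (12, np.float64(9.0)), (16, np.float64(7.0)), (20, np.float64(8.0)), (24, np.float64(7.0)), (28, np.float64(7.0)), (32, np.float64(5.0))]
-42 [(-20, np.float64(42.0)), (-16, np.float64(41.0)), (-12, np.float64(39.0)), (-8, np.float64(35.0)), (-4, np.float64(22.0)), (0, np.float64(12.0)), (4, np.float64(35.0)), (8, np.float64(18.0)), (12, np.float64(17.0)), (16, np.float64(12.0)), (20, np.float64(7.0)), (24, np.float64(6.0)), (28, np.float64(8.0)), (32, np.float64(3.0))]
-25 [(-32, np.float64(6.0)), (-28, np.float64(10.0)), (-24, np.float64(9.0)), (-20, np.float64(7.0)), (-16, np.float64(8.0))
[... 1188 characters left out ...]
, np.float64(41.0)), (-12, np.float64(39.0)), (-8, np.float64(32.0)), (-4, np.float64(23.0)), (0, np.float64(24.0)), (4, np.float64(34.0)), (8, np.float64(19.0)), (12, np.float64(14.0)), (16, np.float64(10.0)), (20, np.float64(7.0)), (24, np.float64(7.0)), (28, np.float64(8.0)), (32, np.float64(1.0))]
60 [(-32, np.float64(7.0)), (-28, np.float64(7.0)), (-24, np.float64(7.0)), (-20, np.float64(7.0)), (-16, np.float64(8.0)), (-12, np.float64(8.0)), (-8, np.float64(9.0)), (-4, np.float64(8.0)), (0, np.float64(6.0)), (4, np.float64(8.0)), (8, np.float64(8.0)), (12, np.float64(9.0)), (16, np.float64(7.0)), (20, np.float64(9.0)), (24, np.float64(8.0)), (28, np.float64(6.0)), (32, np.float64(3.0))]
```

Rails between the jaws are only ~13 mm high, so there's clearance. Fine approach to the stick.

{"name": "arm_command", "arguments": {
  "hand": [0.6,0.6,0.6,0.6],
  "translation": [
    [0.5,0.5,-0.5],
    [0.2,1,-0.2],
    [0,0.6,0],
    [0,0,0]
  ],
  "rot": [
    [-0.7,1,0],
    [0,0,0],
    [0,0,0],
    [0,0,0]
  ]
}}

```text
time_s: 20.92
tool_pos: [0.4404, -0.0454, 0.007]
tcp_rot: [-1.166, 1.275, -1.277]
force: [-0.7, 0.3, 0.2]
finger_gap: 0.601
```

```bash
python3 - <<'E'
from h import *
go(.4397,-.0472,.004,-95.5)
E
```

```text
t 20.92 pos [ 0.4404 -0.0454  0.007 ] yaw -95.21 gap 0.601 F [-0.7  0.3  0.2] q6 1.31
  tilt: tool y axis [-2.0e-04 -1.1e-03 -1.0e+00]
  shift cm [ 0.18  0.3  -0.05] => after half [ 0.09  0.15 -0.03] rows>= 1
  turn deg (tool) [0.   0.29 0.07]
```

{"name": "arm_command", "arguments": {
  "hand": [0.6,0,0,0,0,0,0,0],
  "translation": [
    [0.2,0.3,0],
    [0,0,0],
    [0,0,0],
    [0,0,0],
    [0,0,0],
    [0,0,0],
    [0,0,0],
    [0,0,0]
  ],
  "rot": [
    [0,0.3,0],
    [0,0,0],
    [0,0,0],
    [0,0,0],
    [0,0,0],
    [0,0,0],
    [0,0,0],
    [0,0,0]
  ]
}}

```text
time_s: 21.58
tool_pos: [0.4428, -0.0482, 0.0068]
tcp_rot: [-1.16, 1.274, -1.285]
force: [-0.5, -0.4, 1.2]
finger_gap: 0.164
```

```bash
python3 - <<'E'
from h import *
go(.4397,-.0472,.004,-95.5)
E
```

```text
t 21.58 pos [ 0.4428 -0.0482  0.0068] yaw -95.52 gap 0.164 F [-0.5 -0.4  1.2] q6 1.31
  tilt: tool y axis [ 0.0051 -0.0032 -1.    ]
  shift cm [-0.08  0.27 -0.32] => after half [-0.04  0.14 -0.16] rows>= 1
  turn deg (tool) [-0.31 -0.02  0.15]
```

{"name": "arm_command", "arguments": {
  "hand": [0,0,0,0,0,0,0,0,0,0,0,0],
  "translation": [
    [0,-2,0],
    [0,-3,0],
    [0,-4,0],
    [0,-4,0],
    [0,-1,0],
    [0,0,0],
    [0,0,0],
    [0,0,0],
    [0,0,0],
    [0,0,0],
    [0,0,0],
    [0,0,0]
  ],
  "rot": [
    [0,0,0],
    [0,0,0],
    [0,0,0],
    [0,0,0],
    [0,0,0],
    [0,-6.9,0],
    [0,-6.9,0],
    [0,-6.9,0],
    [0,-6.9,0],
    [0,-6.9,0],
    [0,-6.9,0],
    [0,0,0]
  ]
}}

```text
time_s: 22.58
tool_pos: [0.4404, -0.0472, 0.154]
tcp_rot: [-1.45, 0.712, -0.719]
force: [0.1, 0.3, -1.3]
finger_gap: 0.162
```

```bash
python3 - <<'E'
from h import *
go(.483,-.28,.16,-54.2)
E
```

```text
t 22.58 pos [ 0.4404 -0.0472  0.154 ] yaw -52.52 gap 0.162 F [ 0.1  0.3 -1.3] q6 0.56
  tilt: tool y axis [ 0.0037 -0.0025 -1.    ]
  shift cm [ 21.07  -0.52 -10.78] => after half [10.53 -0.26 -5.39] rows>= 6
  turn deg (tool) [-0.09  1.68  0.24]
  shift in tool axes after turning [ 21.37  -0.6  -10.16]
```

{"name": "arm_command", "arguments": {
  "hand": [0,0,0,0,0,0,0,0],
  "translation": [
    [3.5,0,-1.7],
    [3.5,0,-1.7],
    [3.5,0,-1.7],
    [3.5,0,-1.7],
    [3.5,0,-1.7],
    [3.5,0,-1.7],
    [0,0,0],
    [0,0,0]
  ],
  "rot": [
    [0,1.7,0],
    [0,0,0],
    [0,0,0],
    [0,0,0],
    [0,0,0],
    [0,0,0],
    [0,0,0],
    [0,0,0]
  ]
}}

```text
time_s: 23.25
tool_pos: [0.4796, -0.2851, 0.1521]
tcp_rot: [-1.434, 0.757, -0.761]
force: [-0.2, 0.5, -0.5]
finger_gap: 0.167
```

```bash
python3 - <<'E'
from h import *
from station import imaging
go(.483,-.28,.16,-54.2)
c=imaging.get_calibration('wrist');p,d=imaging.get_image('wrist'); cv2.imwrite('pics/w6.png',p);np.save('pics/w6d.npy',d)
import pickle;pickle.dump(c,open('pics/w6c.pkl','wb'))
go(.483,-.28,.16,-54.2)
E
```

```text
t 23.25 pos [ 0.4796 -0.2851  0.1521] yaw -55.77 gap 0.167 F [-0.2  0.5 -0.5] q6 0.24
  tilt: tool y axis [ 2.2e-03 -5.0e-04 -1.0e+00]
  shift cm [-0.23 -0.79  0.57] => after half [-0.11 -0.39  0.28] rows>= 1
  turn deg (tool) [-0.09 -1.57  0.1 ]
  shift in tool axes after turning [-0.21 -0.79  0.57]
t 23.3 pos [ 0.4797 -0.2853  0.1522] yaw -55.71 gap 0.168 F [ 0.2 -1.7 -1. ] q6 0.24
  tilt: tool y axis [ 0.0025 -0.0018 -1.    ]
  shift cm [-0.25 -0.78  0.57] => after half [-0.13 -0.39  0.29] rows>= 1
  turn deg (tool) [-0.06 -1.51  0.16]
  shift in tool axes after turning [-0.24 -0.78  0.58]
```

View pics/w6.png

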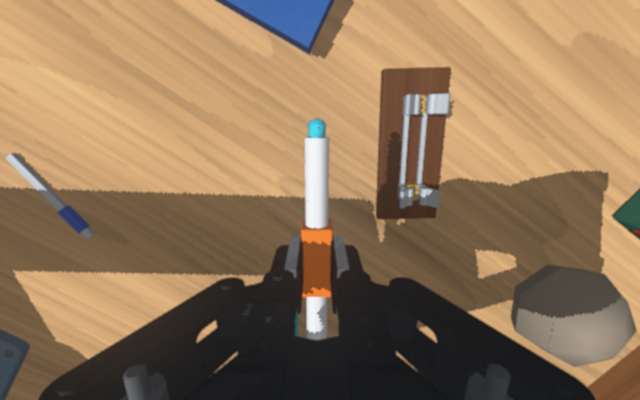

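```bash
python3 - <<'E'
from h import *
import pickle
p=cv2.imread('pics/w6.png'); c=pickle.load(open('pics/w6c.pkl','rb'))
m,cs=blob(p,(10,130,120),(28,255,255),(398,85,445,212),n=8)
for k in cs: print(len(k),k[:,0].mean(0),plane(c,[k[:,0].mean(0)],.02).round(4))
m,cs=blob(p,(0,80,20),(14,255,130),(370,60,458,225)); P=plane(c,cs[0][:,0],.008)[:,:2].astype(np.float32); print('base',cv2.minAreaRect(P))
cv2.imwrite('pics/clip6.png',cv2.resize(p[60:225,365:465],None,fx=3.6,fy=3.6,interpolation=cv2.INTER_CUBIC))
# held stick direction: white rod above the grip & gem, at z ~ TCP-.0068+.008+.15
z=.152-.0068+.014
m=cv2.inRange(cv2.cvtColor(p,cv2.COLOR_BGR2HSV),np.array((0,0,150)),np.array((180,60,255)));m[:,:300]=0;m[:,335:]=0;m[:135]=0;m[225:]=0
ys,xs=np.nonzero(m);print('rod',cv2.fitLine(plane(c,np.c_[xs,ys],z)[:,:2].astype(np.float32),cv2.DIST_L2,0,.01,.01).ravel())
h,cs=blob(p,(5,130,80),(16,255,255),(295,222,340,302));P=plane(c,cs[0][:,0],z+.002)[:,:2].astype(np.float32); print('grip',cv2.minAreaRect(P))
E
```

```text
40 [422.425 102.525] [[ 0.602  -0.3194  0.02  ]]
33 [413.39393939 187.66666667] [[ 0.5352 -0.3642  0.02  ]]
18 [428.94444444  88.        ] [[ 0.6148 -0.3162  0.02  ]]
1 [422.  90.] [[ 0.61   -0.3121  0.02  ]]
base ((0.5641660094261169, -0.3411512076854706), (0.1483144611120224, 0.0639323890209198), 35.34576416015625)
rod [ 0.82794946  0.56080276  0.5138377  -0.260669  ]
grip ((0.4786817729473114, -0.28507286310195923), (0.04387619346380234, 0.016348889097571373), 34.024269104003906)
```

View pics/clip6.png

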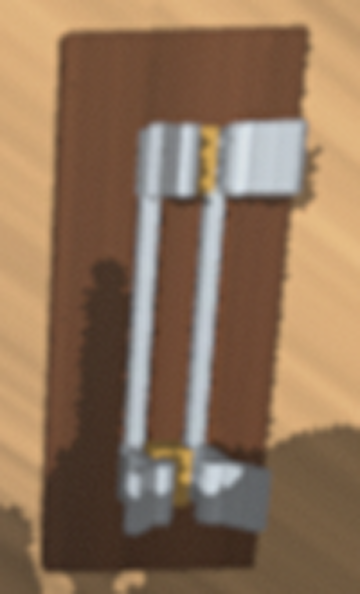

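```bash
python3 - <<'E'
from h import *
from station import imaging
import pickle
c=pickle.load(open('pics/w6c.pkl','rb')); a=np.radians(35.4); o=np.array([.5642,-.3412]); A=np.array([[np.cos(a),-np.sin(a)],[np.sin(a),np.cos(a)]])
f=lambda c,uv,z: (((plane(c,uv,z)[:,:2]-o)@A)*1000).round(1).tolist()
print('w rails',f(c,[[365+142/3.6,149],[365+200/3.6,149]],.0135))
for z in (.02,.032): print('w brass',z,f(c,[[422.4,102.5],[413.4,187.7]],z))
print('w jaw outer tops',f(c,[[365+140/3.6,60+160/3.6],[365+305/3.6,60+157/3.6]],.042))
t=imaging.get_calibration('top')
g=lambda x,y:[420+x/7,130+y/7]
print('t rails',f(t,[g(275,285),g(318,268)],.0135))
for z in (.02,.032): print('t brass',z,f(t,[g(235,172),g(382,368)],z))
print('t jaw tops',f(t,[g(192,185),g(290,135),g(345,405),g(438,340)],.042))
E
```

```text
w rails [[0.7, 7.5], [0.3, -8.3]]
w brass 0.02 [[43.5, -4.1], [-37.0, -1.9]]
w brass 0.032 [[43.2, 0.2], [-33.7, 2.2]]
w jaw outer tops [[41.8, 19.2], [41.6, -19.3]]
t rails [[1.3, 4.4], [-2.3, -11.7]]
t brass 0.02 [[41.2, -6.2], [-43.4, -5.8]]
t brass 0.032 [[40.3, -1.6], [-43.5, -1.1]]
t jaw tops [[44.1, 17.3], [39.3, -21.3], [-46.7, 21.0], [-46.6, -18.9]]
```

The wrist view gives the clip as symmetric about (0.5642,-0.3412) at 35.4°: rails at ±8 mm, jaws at ±19 mm. The top view sits about 2 mm off that. I'll trust the wrist view, because it also reads the held grip within 1 mm of the TCP.

```bash
python3 - <<'E'
from h import *
go(.5649,-.3412,.1,-54.5)
E
```

```text
t 23.3 pos [ 0.4797 -0.2853  0.1522] yaw -55.71 gap 0.168 F [ 0.2 -1.7 -1. ] q6 0.24
  tilt: tool y axis [ 0.0025 -0.0018 -1.    ]
  shift cm [9.4  5.25 3.88] => after half [4.7  2.62 1.94] rows>= 3
  turn deg (tool) [-0.06 -1.21  0.16]
  shift in tool axes after turning [9.5  5.22 3.69]
```

{"name": "arm_command", "arguments": {
  "hand": [0,0,0,0,0,0],
  "translation": [
    [2.4,0,0.9],
    [2.4,1,0.9],
    [2.4,2,0.9],
    [2.3,2,0.9],
    [0,0,0],
    [0,0,0]
  ],
  "rot": [
    [0,-1.2,0.1],
    [0,0,0],
    [0,0,0],
    [0,0,0],
    [0,0,0],
    [0,0,0]
  ]
}}

```text
time_s: 23.8
tool_pos: [0.5653, -0.3355, 0.0993]
tcp_rot: [-1.436, 0.75, -0.743]
force: [-0.1, 0.3, 0.2]
finger_gap: 0.163
```

```bash
python3 - <<'E'
from h import *
go(.5649,-.3412,.065,-54.5)
E
```

```text
t 23.8 pos [ 0.5653 -0.3355  0.0993] yaw -54.86 gap 0.163 F [-0.1  0.3  0.2] q6 0.25
  tilt: tool y axis [-0.0024  0.0043 -1.    ]
  shift cm [ 0.46  3.43 -0.36] => after half [ 0.23  1.71 -0.18] rows>= 1
  turn deg (tool) [-0.03 -0.36 -0.28]
```

{"name": "arm_command", "arguments": {
  "hand": [0,0,0,0,0],
  "translation": [
    [0.5,1,-0.3],
    [0,1.2,0],
    [0,1.2,0],
    [0,0,0],
    [0,0,0]
  ],
  "rot": [
    [0,-0.3,-0.3],
    [0,0,0],
    [0,0,0],
    [0,0,0],
    [0,0,0]
  ]
}}

```text
time_s: 24.22
tool_pos: [0.5637, -0.3366, 0.0646]
tcp_rot: [-1.44, 0.741, -0.742]
force: [-0.3, -0.2, -0.0]
finger_gap: 0.165
```

```bash
python3 - <<'E'
from h import *
go(.5649,-.3412,.045,-54.5)
E
```

```text
t 24.22 pos [ 0.5637 -0.3366  0.0646] yaw -54.48 gap 0.165 F [-0.3 -0.2 -0. ] q6 0.24
  tilt: tool y axis [ 2.e-04  3.e-04 -1.e+00]
  shift cm [ 0.44  1.96 -0.17] => after half [ 0.22  0.98 -0.08] rows>= 1
  turn deg (tool) [-0.02  0.02 -0.01]
```

{"name": "arm_command", "arguments": {
  "hand": [0,0,0],
  "translation": [
    [0.5,0,-0.2],
    [0,0,0],
    [0,0,0]
  ],
  "rot": [
    [0,0,0],
    [0,0,0],
    [0,0,0]
  ]
}}

```text
time_s: 24.47
tool_pos: [0.5647, -0.3419, 0.0666]
tcp_rot: [-1.441, 0.74, -0.743]
force: [0.2, 0.1, -1.2]
finger_gap: 0.158
```

```bash
python3 - <<'E'
from h import *
from station import imaging
go(.5649,-.3412,.045,-54.5)
p,_=imaging.get_image('wrist');cv2.imwrite('pics/w7.png',p)
p,_=imaging.get_image('side');cv2.imwrite('pics/s7.png',cv2.resize(p[120:320,300:520],None,fx=3,fy=3))
E
```

```text
t 24.47 pos [ 0.5647 -0.3419  0.0666] yaw -54.48 gap 0.158 F [ 0.2  0.1 -1.2] q6 0.24
  tilt: tool y axis [ 1.4e-03 -8.0e-04 -1.0e+00]
  shift cm [-0.05  2.16  0.05] => after half [-0.02  1.08  0.03] rows>= 1
  turn deg (tool) [-0.04  0.02  0.08]
```

View pics/w7.png

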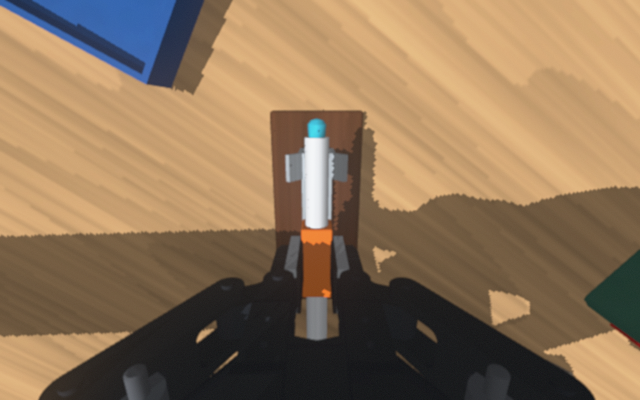

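View pics/s7.png

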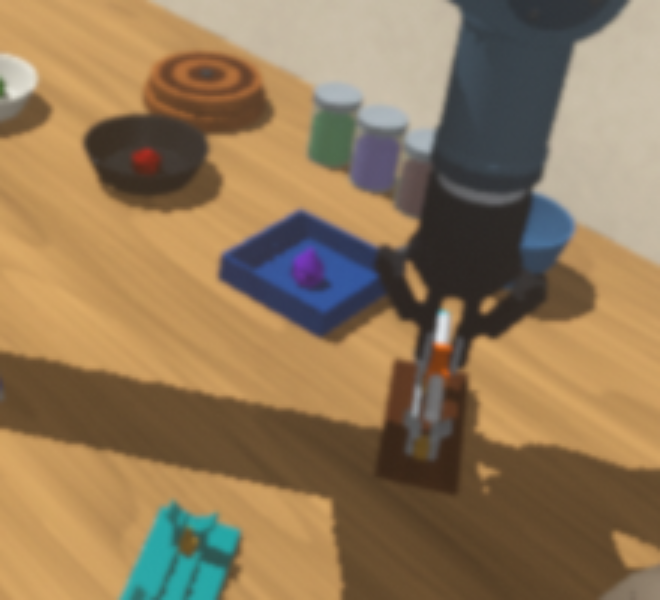

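Rod sits centred over the jaws (jaw edges at columns 285 and 348, rod at 316). Lower onto the lips.

{"name": "arm_command", "arguments": {
  "hand": [0,0,0,0,0,0],
  "translation": [
    [0,0.8,0],
    [0,0.8,0],
    [0,0.8,0],
    [0,0.4,0],
    [0,0.3,0],
    [0,0,0]
  ],
  "rot": [
    [0,0,0],
    [0,0,0],
    [0,0,0],
    [0,0,0],
    [0,0,0],
    [0,0,0]
  ]
}}

```text
time_s: 25.07
tool_pos: [0.5656, -0.3426, 0.034]
tcp_rot: [-1.441, 0.738, -0.745]
force: [-0.4, 0.1, 2.2]
finger_gap: 0.162
```

```bash
python3 - <<'E'
from h import *
go(.5649,-.3412,.0245,-54.5)
E
```

```text
t 25.07 pos [ 0.5656 -0.3426  0.034 ] yaw -54.49 gap 0.162 F [-0.4  0.1  2.2] q6 0.24
  tilt: tool y axis [ 0.0037 -0.0025 -1.    ]
  shift cm [-0.16  0.95  0.02] => after half [-0.08  0.47  0.01] rows>= 1
  turn deg (tool) [-0.09  0.01  0.24]
```

{"name": "arm_command", "arguments": {
  "hand": [0,0,0,0],
  "translation": [
    [0,0.5,0],
    [0,0.5,0],
    [0,0.4,0],
    [0,0,0]
  ],
  "rot": [
    [0,0,0],
    [0,0,0],
    [0,0,0],
    [0,0,0]
  ]
}}

```text
time_s: 25.4
tool_pos: [0.5658, -0.3423, 0.0239]
tcp_rot: [-1.442, 0.737, -0.745]
force: [-0.0, 2.0, -6.5]
finger_gap: 0.165
```

```bash
python3 - <<'E'
from h import *
go(.5649,-.3412,.0245,-54.5)
E
```

```text
t 25.4 pos [ 0.5658 -0.3423  0.0239] yaw -54.43 gap 0.165 F [-0.   2.  -6.5] q6 0.24
  tilt: tool y axis [ 0.0039 -0.0032 -1.    ]
  shift cm [-0.14 -0.06 -0.01] => after half [-0.07 -0.03 -0.  ] rows>= 1
  turn deg (tool) [-0.08  0.07  0.28]
```

{"name": "arm_command", "arguments": {
  "hand": [0,0,0],
  "translation": [
    [0,0.3,0],
    [0,0.3,0],
    [0,0.3,0]
  ],
  "rot": [
    [0,0,0],
    [0,0,0],
    [0,0,0]
  ]
}}

```text
time_s: 25.65
tool_pos: [0.5658, -0.3422, 0.0237]
tcp_rot: [-1.444, 0.735, -0.746]
force: [-8.4, 5.7, 22.4]
finger_gap: 0.168
```

```bash
python3 - <<'E'
from h import *
go(.5649,-.3412,.0245,-54.5)
E
```

```text
t 25.65 pos [ 0.5658 -0.3422  0.0237] yaw -54.37 gap 0.168 F [-8.4  5.7 22.4] q6 0.24
  tilt: tool y axis [ 0.0048 -0.0052 -1.    ]
  shift cm [-0.13 -0.08 -0.01] => after half [-0.07 -0.04 -0.01] rows>= 1
  turn deg (tool) [-0.05  0.13  0.4 ]
```

It bottomed on the supports at 22 N with no further travel. Release and lift.

{"name": "arm_command", "arguments": {
  "hand": [0.5,0.5,0.5,0.5,0.5,0.5,0.5,0.5,0.5],
  "translation": [
    [0,-0.1,0],
    [0,0,0],
    [0,0,0],
    [0,0,0],
    [0,-1,0],
    [0,-3,0],
    [0,-4,0],
    [0,-4,0],
    [0,0,0]
  ],
  "rot": [
    [0,0,0],
    [0,0,0],
    [0,0,0],
    [0,0,0],
    [0,0,0],
    [0,0,0],
    [0,0,0],
    [0,0,0],
    [0,0,0]
  ]
}}

```text
time_s: 26.4
tool_pos: [0.5635, -0.3404, 0.1446]
tcp_rot: [-1.441, 0.743, -0.738]
force: [0.8, -0.9, 1.6]
finger_gap: 0.498
```

{"name": "arm_command", "arguments": {
  "hand": [0.5,0.5,0.5,0.5,0.5,0.5,0.5,0.5],
  "translation": [
    [0,0,-3.5],
    [0,0,-3.5],
    [-2,0,-3],
    [-2,0,-3],
    [-2,0,-3],
    [0,0,-3],
    [0,0,0],
    [0,0,0]
  ],
  "rot": [
    [0,0,0],
    [0,0,0],
    [0,0,0],
    [0,0,0],
    [0,0,0],
    [0,0,0],
    [0,0,0],
    [0,0,0]
  ]
}}

```text
time_s: 27.07
tool_pos: [0.3711, -0.4066, 0.1503]
tcp_rot: [-1.447, 0.729, -0.747]
force: [-0.1, 0.2, -0.3]
finger_gap: 0.498
```

```bash
python3 - <<'E'
from h import *
from station import imaging
go(.5649,-.3412,.0245,-54.5)
c=imaging.get_calibration('wrist');p,_=imaging.get_image('wrist');cv2.imwrite('pics/w8.png',p)
m,cs=blob(p,(5,150,100),(16,255,255)); P=plane(c,cs[0][:,0],.034)[:,:2].astype(np.float32); print('grip w',cv2.minAreaRect(P))
c=imaging.get_calibration('top');p,d=imaging.get_image('top');cv2.imwrite('pics/top8.png',p)
m,cs=blob(p,(5,150,100),(14,255,255),(430,130,490,210)); P=plane(c,cs[0][:,0],.034)[:,:2].astype(np.float32); print('grip t',cv2.minAreaRect(P))
k=cs[0]; m=np.zeros_like(m); cv2.drawContours(m,[k],-1,255,-1); ys,xs=np.nonzero(m); print('grip top z (expect .034)',np.median(pts(c,np.c_[xs,ys],d[ys,xs])[:,2]))
h=cv2.cvtColor(p,cv2.COLOR_BGR2HSV);m=cv2.inRange(h,np.array((0,0,150)),np.array((180,40,255)))
for n,lo,hi,b in [('green',(45,90,50),(70,255,255),(140,125,212,195)),('garnet',(0,140,50),(6,255,255),(245,105,310,168)),('am',(125,100,50),(150,255,255),(345,105,412,172)),('pink',(150,15,100),(180,120,255),(180,215,225,255))]:
    m,cs=blob(p,lo,hi,b,2)
    print(n,[(k[:,0].mean(0).round(),plane(c,[k[:,0].mean(0)],.02).round(3)[0]) for k in cs if len(k)>8])
p,_=imaging.get_image('side');cv2.imwrite('pics/s8.png',p)
E
```

```text
t 27.07 pos [ 0.3711 -0.4066  0.1503] yaw -54.16 gap 0.498 F [-0.1  0.2 -0.3] q6 -0.09
  tilt: tool y axis [ 0.0078 -0.0095 -0.9999]
  shift cm [ 5.89 12.67 19.54] => after half [2.94 6.33 9.77] rows>= 6
  turn deg (tool) [-0.04  0.34  0.7 ]
grip w ((0.41347554326057434, -0.5983363389968872), (0.007600134704262018, 0.0014083381975069642), 82.5759048461914)
grip t ((0.561601459980011, -0.3414795398712158), (0.03917195647954941, 0.020319772884249687), 34.44184112548828)
grip top z (expect .034) 0.03239558444712487
green [(array([181., 169.]), array([0.552, 0.339, 0.02 ])), (array([176., 154.]), array([0.591, 0.356, 0.02 ]))]
garnet [(array([278., 139.]), array([0.634, 0.109, 0.02 ]))]
am [(array([378., 142.]), array([ 0.631, -0.139,  0.02 ]))]
pink [(array([200., 236.]), array([0.392, 0.284, 0.02 ]))]
```

View pics/w8.png

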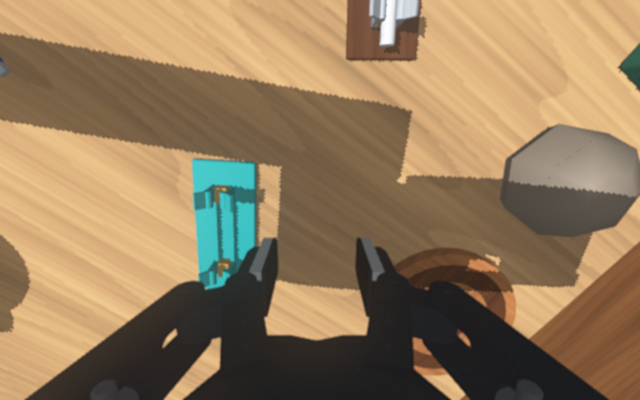

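View pics/top8.png

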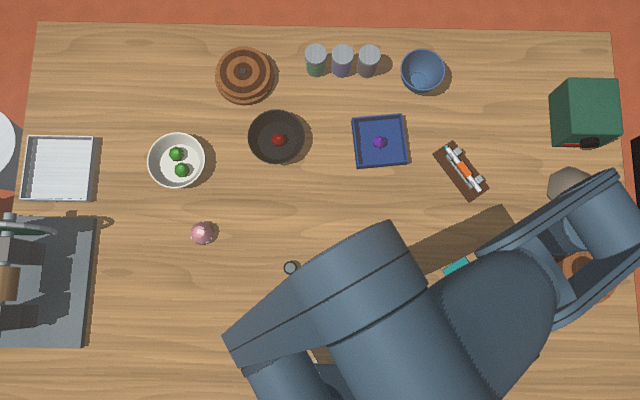

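All stones are in place: greens (176,154) and (181,169), garnet (278,139), amethyst (378,142). The stick's grip is at (463,172) in the clip, and its top reads z=32 mm, so seated. I'll check both rod ends.

```bash
python3 - <<'E'
from h import *
from station import imaging
c=imaging.get_calibration('top');p,d=imaging.get_image('top')
a=np.radians(35.2);u=np.array([np.cos(a),np.sin(a)])
ys,xs=np.mgrid[135:205,430:490];P=pts(c,np.c_[xs.ravel(),ys.ravel()],d[ys.ravel(),xs.ravel()])
v=np.array([-u[1],u[0]]);q=np.c_[(P[:,:2]-[.5632,-.3418])@u,(P[:,:2]-[.5632,-.3418])@v]
for x in (-60,-55,-30,-15,0,15,30,55,60):
    s=(abs(q[:,0]-x/1e3)<.004)&(abs(q[:,1])<.003);print(x,s.sum(),np.median(P[s,2]).round(4))
cv2.imwrite('pics/c9.png',cv2.resize(p[130:210,420:500],None,fx=7,fy=7,interpolation=cv2.INTER_CUBIC))
E
```

```text
-60 16 0.0173
-55 14 0.0271
-30 13 0.0283
-15 9 0.0348
0 8 0.0349
15 8 0.0332
30 12 0.0205
55 9 0.0295
60 13 0.0279
```

View pics/c9.png

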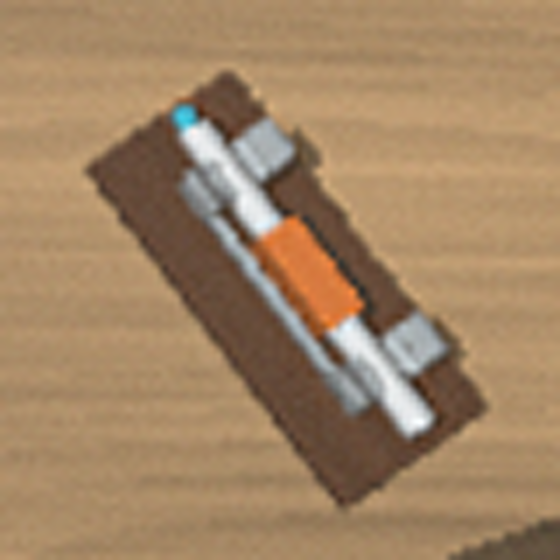

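Both ends of the rod read 27–30 mm and the grip top about 34 mm, which matches a level, seated stick. The jaw lips cover the rod at both supports.

```bash
python3 - <<'E'
from station import env
print(env.finish_job())
E
```

```text
the job is handed in; nothing more can be done
None
```

I handed the job in at about 27 s of robot time; the limit is 107 s. Both green stones are in the white bowl, the garnet is in the grey bowl and the amethyst is in the blue tray. The dop stick is pressed into the wooden clip.

**Stones (last top view):** each stone is well inside its container, within about 25 mm of the centre. I never touched the pink rock, and it shows at its starting pixel.

**Dop stick:** it stopped against the supports at 22 N with no further travel. After release, the grip top read 32–35 mm up (34 mm expected when seated). The rod ends read 27–30 mm and the lips cover the rod at both supports. It lies about 1° off the clip's axis, with its centre about 3 mm off, mostly along the clip.

**Disagreements:**
- The top and wrist cameras differed by about 2 mm on the clip and 4 mm on the garnet. I used the wrist view for the clip.
- Depth readings at the rod were noisy. They came out below the expected 32 mm, and one spot read 17 mm.
- My colour check for the stick in the last wrist view caught the wrong object, so I ignored it. The final stick position comes from the top camera only.

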